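# Check-weighing specimen carriers on a beam balance

## Task

Check-weigh the blue specimen carriers on the rack (150 g each): with the balance locked, lift every carrier up off the rail against its spring catch, stand them all on the steel platform and set the brass poise to the mark for their total weight. Swing the red arrest lever right over to free the beam, let it float to rest level with the pointer in the green band, and then lock it again. Finally stand all the carriers in the black tray and slide the poise back to its zero mark, with the balance still locked; never handle carriers, platform or poise while the beam is free, drop no carrier, and leave the other things on the table where they are.

Things in the scene. Friction and masses are not known exactly. Their poses are not given: they have to be found in the camera images.
- balance: cream beam balance fixed to the table: base 160 mm (x) by 360 mm (y), 40 mm high, origin under its centre; beam along its y, platform on the -y side, brass poise on the +y side, red arrest lever in front (-x, robot's side)
- platform (a point): centre of the top of the steel platform, a flat plate 160 mm (its x) by 140 mm (its y), 124 mm above the table, 120 mm from the balance's centre towards -y; axes as the balance's, z up. It always stays horizontal, moves up or down up to 15 mm with the beam when this is free, and weighs the same wherever loads stand on it
- beam (a joint): tilt of the beam in rad: 0 level, positive when the platform is low, range -0.12 to 0.12. When free, each 150 g between load and poise setting tilts it about 0.14; swings die out in about 1 s. The red pointer at the poise end is in the green band of the white scale within 0.04 either way
- poise (a joint): position of the brass poise in m: 0 at the zero mark (end stop), growing along the balance's +y to 0.12. The white strip on its +x side has black lines 36 mm apart: zero (no dot), 150 g (one red dot, 0.036), 300 g (two dots, 0.072), 450 g (three, 0.108); the poise's red index points at them. Slides with about 1.5 N, stays where left
- poise_knob (a point): middle (half-way up) of the black upright round knob, 18 mm in diameter and 36 mm high, on top of the brass poise block (40 by 32 mm, its top face 18 mm below this point); y is the direction of sliding
- arrest (a joint): angle of the red arrest lever in rad: 0 = beam locked level (stop), 1.2 = beam free (stop); locked below 0.12, quite free above 1.0. To free the beam it turns anticlockwise seen from above: its knob swings from the red dot (poise side) to the green dot (platform side). Takes 3 to 5 N at the knob, stays where left
- arrest_knob (a point): point on the axis of the red upright knob at the lever's end (18 mm in diameter, from 27 mm below to 19 mm above this point); the top of the lever's arm lies 20 mm below this point
- arrest_hinge (a point): point on the lever's vertical hinge axis, level with arrest_knob, which swings round it at 80 mm radius
- M1_mid (a point): centre (half-way up) of the blue block of carrier 1, 150 g, may be absent: 44 mm long (its x), 40 mm wide (y), 66 mm high, slot 16 mm wide and 34 mm deep along x from below, foot flanges 8 mm high and 4 mm out on the y sides, black puck 5 mm high on top. Starts astride the rail, held by a catch: a straight pull up of 8 to 12 N frees it; clear of the rail after 34 mm
- M2_mid (a point): centre (half-way up) of the blue block of carrier 2, 150 g, may be absent: 44 mm long (its x), 40 mm wide (y), 66 mm high, slot 16 mm wide and 34 mm deep along x from below, foot flanges 8 mm high and 4 mm out on the y sides, black puck 5 mm high on top. Starts astride the rail, held by a catch: a straight pull up of 8 to 12 N frees it; clear of the rail after 34 mm
- M3_mid (a point): centre (half-way up) of the blue block of carrier 3, 150 g, may be absent: 44 mm long (its x), 40 mm wide (y), 66 mm high, slot 16 mm wide and 34 mm deep along x from below, foot flanges 8 mm high and 4 mm out on the y sides, black puck 5 mm high on top. Starts astride the rail, held by a catch: a straight pull up of 8 to 12 N frees it; clear of the rail after 34 mm
- M4_mid (a point): centre (half-way up) of the blue block of carrier 4, 150 g, may be absent: 44 mm long (its x), 40 mm wide (y), 66 mm high, slot 16 mm wide and 34 mm deep along x from below, foot flanges 8 mm high and 4 mm out on the y sides, black puck 5 mm high on top. Starts astride the rail, held by a catch: a straight pull up of 8 to 12 N frees it; clear of the rail after 34 mm
- rack: aluminium rack fixed to the table: base 260 mm (x) by 94 mm (y, -35 to +59), 10 mm high; origin on the table under the rail. Steel rail along x, 14 mm wide, top 42 mm above the table. Bays near x = -84, -28, 28, 84 mm, each with a green sprung catch on the rail's +y side (33 mm high). Carriers stand on the base, their x along the rail
- tray: loose shallow black tray, 240 mm (x) by 140 mm (y) outside, walls 5 mm thick and 20 mm high, grey inner floor 5 mm above its underside; origin at the centre of its underside
- objective: bystander: steel microscope objective standing upright, 35 mm in diameter, 55 mm high, origin at its underside
- oil_bottle: bystander: small amber bottle, 42 mm in diameter, 75 mm high, origin at its underside
- slide_box: bystander: flat wooden slide box 95 by 150 by 30 mm, origin at its underside

How it is judged:
By the outcome, as a careful person would: the job done as asked, in the order asked, and still so for the second after the job is handed in, with the robot touching nothing.
Of M1, M2, M3, M4 only 2 to 3 are there at a start; the rules pass over those that are not, and their reading is None.
At some moment in a run one of tray may be knocked a few centimetres aside while the robot is not near it.
It also fails if it takes over 210 s, if anything falls off the work surface, if the arm or the gripper's body presses on something with over 40 N, if the wrist force passes 120 N, or if a joint passes its speed limit or range.

## Robot

A 7-joint arm with a two-finger parallel gripper is mounted at the origin on the work surface. World frame = base frame: x ahead of the robot, y to its left, z up, the work surface at z = 0. Lengths are in m, angles in rad, forces in N, time in s.
With the tool pointing down it reaches from about 0.35 to 0.9 m from the base axis. Payload 19.9 kg.
Tool frame: the origin (TCP) lies midway between the tips of the shut fingers; the grasp point (between the pads) lies 19 mm behind it; z points along the fingers, y is the line along which they close (so a half turn about z gives the same grasp; the last joint's range is limited). The gripper opens to 94 mm and grips with 3 to 60 N. Pads are 16 mm wide; open, the fingers measure 119 mm over their backs; the gripper's body (75 mm by 177 mm) begins 78 mm behind the grasp point.
Start: joints at [-0.042, 0.417, -0.01, 1.614, 0.005, 1.111, -0.053], TCP at [0.625, 0, 0.205] pointing down, gripper open.
Joint ranges: [-2.81, 2.81], [-0.39, 2.02], [-1.27, 1.25], [0.06, 2.57], [-1.19, 4.33], [0.19, 2], [-2.82, 2.82]. Speed limits (rad/s): [1.89, 1.89, 2.39, 2.39, 3.01, 3.01, 3.01].

## Interface

Orientations are given as a unit quaternion [x, y, z, w].
In Python, from station import monitor, viewer, env gives the robot as it stands.
- The arm moves only by the shell command python3 -m pendant 'ROWS' [FORCE]. ROWS is JSON, a list of rows, each a list of 3 entries, a list of its own where there are three numbers: the turn, a rotation vector about the tool's x, y, z in rad, then the shift along the tool's x, y, z in m, then the opening, from -1 (shut) to 1 (fully open). In form: [[[rx, ry, rz], [x, y, z], grip], ...]. A call has 1 to 5 rows; each row shifts and turns the commanded pose from where the row before left it, along the tool's axes as they then stand; what a row does not reach is not made up. A row lasts 1/12 s, in which the tool goes at most 41.7 mm and 7.16 degrees, less where a joint would pass 70% of its speed; a pose out of reach is approached as far as the arm can. A call is refused whole if a number of a shift passes 0.0417 or a number of a turn 0.125, either way. A call with a gripper value outside its range is refused whole. The fingers move at their own pace and stop on an object; FORCE is the grip in N (left out, the last holds). Time passes only in rows, so rows that do not move let the fingers close. It gives the time, the measured TCP pose, the force, the opening and the grip force at its end, in the units of the state.
- monitor.get_obs(): the state, without advancing time (a new reading comes with each control period).
- viewer.camera(name): name is "scene" or "side" or "wrist"; returns the picture (480x640x3 uint8, red, green, blue); there is no depth.
- viewer.calibration(name): a dict with "mtx" (3x3 intrinsics, pixels), "view" (4x4, takes a point from world to camera coordinates). Camera axes: x right, y up, looking along -z (the intrinsics and any distortion apply to the point x, -y, -z); pixel columns grow to the right and rows downward; lengths in m; the calibration is good to about 2 mm. The wrist camera is an equidistant fisheye: a pixel r from the principal point sees the ray r / f radians off the axis. A picture is of the moment at which its call begins: read the wrist's pose just before it. calibration takes no time and is no camera call; for the wrist camera it gives the pose at the moment of the call.
- env.hand_in(): hands the job in; it is judged then, once.
The state is a dict: "time_s": time; "q": joint angles; "joint_velocities": joint speeds; "tau": joint torques, N m; "position": TCP position; "tool_rot": TCP orientation; "force": force on the tool from outside, world axes, zero at the start; "ft_torque": the same for the moment, N m; "finger_gap": opening from 0.0 (shut) to 1.0 (fully open); "finger_force": force on a finger pad.
Only numpy, scipy, OpenCV 4.12 (cv2) and the standard library are available. Lean on these libraries where they do the work, as an engineer would, in place of code of your own. Each camera call takes 0.05 s, during which the arm holds its last target. There are 200 camera calls.

## Working session

There is one attempt and no reset: what is moved stays moved. The work goes in short steps, Python scripts to look and compute and a shell command to move; the robot and the scene stay as the last step left them, time stands still between calls to the robot, and variables do not carry over. Pictures are saved under pics/ and viewed, at most 14 in all, crops included, and the job is handed in when it is done.

```bash
ls; mkdir -p pics
python3 - <<'E'
from station import monitor, viewer, env
import cv2,numpy as np
np.set_printoptions(precision=4,suppress=True)
print(monitor.get_obs())
for n in ("scene","side","wrist"):
    c=viewer.calibration(n); print(n,c)
    im=viewer.camera(n); cv2.imwrite(f"pics/{n}0.png",im[:,:,::-1])
E
```

```text
pics
{'time_s': 0.0, 'q': array([-0.0415,  0.418 , -0.0103,  1.6142,  0.0047,  1.1107, -0.053 ]), 'joint_velocities': array([ 0.0004, -0.0002, -0.0004,  0.0011,  0.0012, -0.0003,  0.0014]), 'tau': array([  0.0035, -85.1262,   0.6403, -42.5992,  -0.0488,   0.0188,
         0.0002]), 'position': array([0.6246, 0.    , 0.2048]), 'tool_rot': array([ 0.7071,  0.7071, -0.0005, -0.0004]), 'force': array([-0.1143,  0.1564, -0.0519]), 'ft_torque': array([0.0173, 0.0216, 0.0409]), 'finger_force': 0.0, 'finger_gap': 0.998915344458821}
scene {'mtx': array([[465.9275,   0.    , 319.206 ],
       [  0.    , 465.9275, 237.6554],
       [  0.    ,   0.    ,   1.    ]]), 'view': array([[ 0.2512,  0.9678, -0.0177, -0.1406],
       [-0.6807,  0.1897,  0.7076,  0.3378],
       [ 0.6881, -0.1657,  0.7064, -1.4356],
       [ 0.    ,  0.    ,  0.    ,  1.    ]])}
side {'mtx': array([[436.2236,   0.    , 320.8353],
       [  0.    , 436.2236, 235.8352],
       [  0.    ,   0.    ,   1.    ]]), 'view': array([[-0.7167, -0.6972, -0.0181,  0.4499],
       [ 0.4785, -0.5104,  0.7145, -0.3656],
       [-0.5074,  0.5034,  0.6994, -0.5833],
       [ 0.    ,  0.    ,  0.    ,  1.    ]])}
wrist {'mtx': array([[371.6483,   0.    , 318.5205],
       [  0.    , 371.6483, 245.9983],
       [  0.    ,   0.    ,   1.    ]]), 'view': array([[ 1.    ,  0.0005, -0.0015, -0.6222],
       [-0.0009,  0.9627, -0.2704,  0.0288],
       [ 0.0013,  0.2704,  0.9627, -0.3907],
       [ 0.    ,  0.    ,  0.    ,  1.    ]])}
```

View images.

View pics/scene0.png

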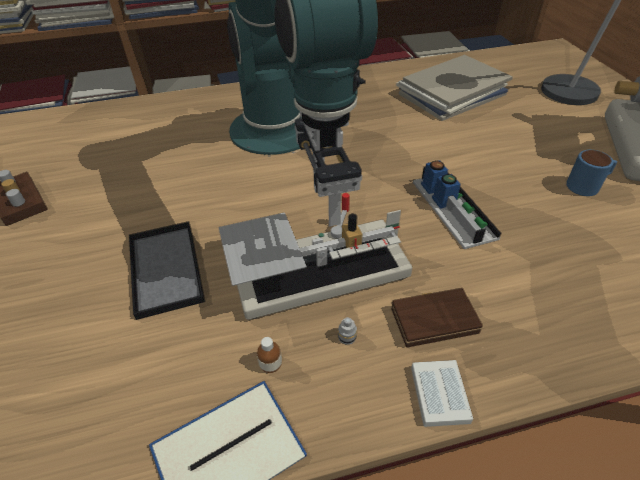

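View pics/side0.png

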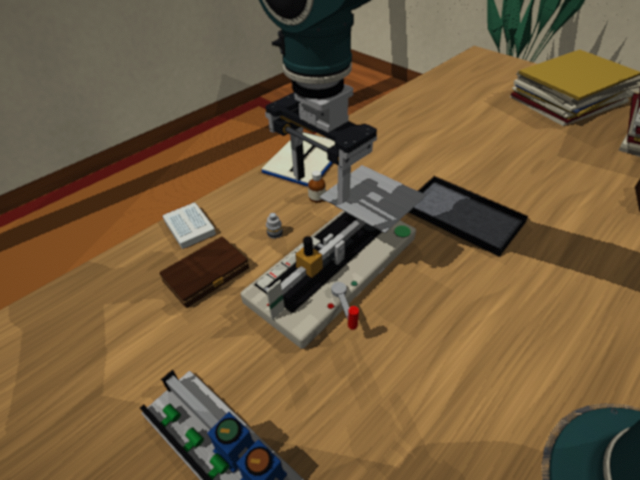

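View pics/wrist0.png

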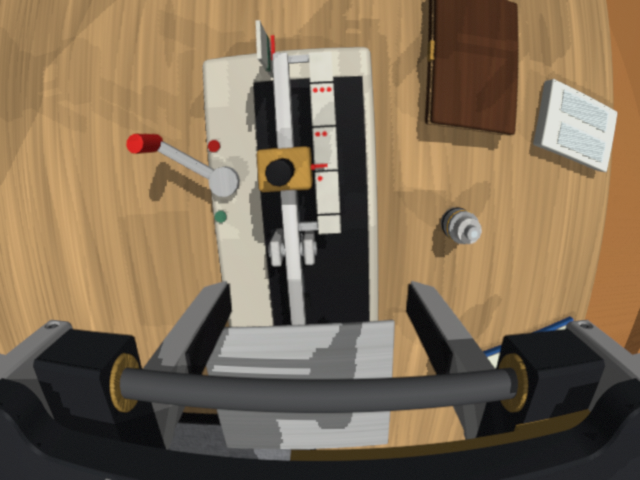

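```bash
cat > h.py <<'E'
from station import monitor, viewer, env
import cv2,numpy as np,sys
from scipy.spatial.transform import Rotation as R
np.set_printoptions(precision=4,suppress=True)
def ray(n,px,c=None):
    c=c or viewer.calibration(n); K,V=c["mtx"],c["view"]
    u=(np.array(px,float)-K[:2,2])/K[0,0]
    if n=="wrist":
        t=np.linalg.norm(u); d=np.array([*(u*(np.sin(t)/max(t,1e-9))),np.cos(t)])
    else: d=np.array([*u,1.])
    d=d*[1,-1,-1]
    Rm=V[:3,:3]; return -Rm.T@V[:3,3], Rm.T@d/np.linalg.norm(d)
def plane(n,px,z,c=None):
    o,d=ray(n,px,c); return o+d*(z-o[2])/d[2]
def tri(a,b):
    A=np.zeros((3,3));B=np.zeros(3);g=[]
    for o,d in (a,b):
        P=np.eye(3)-np.outer(d,d);A+=P;B+=P@o
    p=np.linalg.solve(A,B); return p,[np.linalg.norm((np.eye(3)-np.outer(d,d))@(p-o)) for o,d in (a,b)]
def snap(n,f):
    c=viewer.calibration(n); im=viewer.camera(n)[:,:,::-1].copy(); cv2.imwrite("pics/"+f,im); return im,c
E
python3 - <<'E'
from h import *
print("pucks scene z81",[plane("scene",p,.081) for p in((434,166),(450,181))])
print("pucks side z81",[plane("side",p,.081) for p in((230,430),(259,461))])
P=lambda p,z:plane("wrist",p,z)
print("base corners",P((205,60),.04),P((369,48),.04),P((377,325),.04))
print("platform",P((220,322),.124),P((393,320),.124),P((387,446),.124),P((228,446),.124))
print("red knob tri",tri(ray("wrist",(144,143)),ray("side",(353,317))))
print("hinge tri",tri(ray("wrist",(224,182)),ray("side",(340,289))))
print("poise knob top tri",tri(ray("wrist",(279,171)),ray("side",(308,238))))
print("red idx at strip",[P(p,.1) for p in((318,166),(325,90),(326,134),(330,178),(329,230),(328,217))])
print("tray",[plane("scene",p,.02) for p in((129,231),(190,223),(203,300),(137,314))])
print("rack",[plane("scene",p,.01) for p in((497,238),(462,244),)])
E
```

```text
pucks scene z81 [array([0.4133, 0.332 , 0.081 ]), array([0.4785, 0.3434, 0.081 ])]
pucks side z81 [array([0.4624, 0.3436, 0.081 ]), array([0.4039, 0.3417, 0.081 ])]
base corners [0.5159 0.1629 0.04  ] [0.6685 0.1703 0.04  ] [ 0.6836 -0.1039  0.04  ]
platform [ 0.5436 -0.0578  0.124 ] [ 0.6813 -0.0551  0.124 ] [ 0.6897 -0.1981  0.124 ] [ 0.5327 -0.2009  0.124 ]
red knob tri (array([0.4668, 0.0863, 0.0715]), [np.float64(0.0002845944557335511), np.float64(0.0002845944557334948)])
hinge tri (array([0.535 , 0.0447, 0.0488]), [np.float64(0.0007547171823967528), np.float64(0.0007547171823966914)])
poise knob top tri (array([0.5971, 0.0607, 0.1497]), [np.float64(0.001009254944377275), np.float64(0.0010092549443772483)])
red idx at strip [array([0.622 , 0.0616, 0.1   ]), array([0.6272, 0.1199, 0.1   ]), array([0.628 , 0.0861, 0.1   ]), array([0.6311, 0.0525, 0.1   ]), array([0.6306, 0.0117, 0.1   ]), array([0.6298, 0.0221, 0.1   ])]
tray [array([ 0.3789, -0.4134,  0.02  ]), array([ 0.3897, -0.273 ,  0.02  ]), array([ 0.6299, -0.2613,  0.02  ]), array([ 0.6302, -0.3909,  0.02  ])]
rack [array([0.6208, 0.4057, 0.01  ]), array([0.6169, 0.3201, 0.01  ])]
```

```bash
cat > /dev/null; 
python3 -m pendant '[[[0,0,0],[0.028,-0.022,0],1],[[0,0,0],[0.028,-0.022,0],1],[[0,0,0],[0.028,-0.022,0],1],[[0,0,0],[0.028,-0.022,0],1],[[0,0,0],[0.028,-0.022,0],1]]'
python3 -m pendant '[[[0,0,0],[0.028,-0.022,0],1],[[0,0,0],[0.028,-0.022,0],1],[[0,0,0],[0.028,-0.022,0],1],[[0,0,0],[0.028,-0.022,0],1],[[0,0,0],[0.028,-0.022,0],1]]'
python3 -m pendant '[[[0,0,0],[0.028,-0.022,0],1],[[0,0,0],[0.028,-0.022,0],1],[[0,0,0.105],[0,0,0],1],[[0,0,0.105],[0,0,0],1],[[0,0,0.105],[0,0,0],1]]'
python3 -m pendant '[[[0,0,0.105],[0,0,0],1],[[0,0,0.105],[0,0,0],1],[[0,0,0.105],[0,0,0],1],[[0,0,0.105],[0,0,0],1],[[0,0,0.105],[0,0,0],1]]'
python3 -m pendant '[[[0,0,0.105],[0,0,0],1],[[0,0,0.105],[0,0,0],1],[[0,0,0.105],[0,0,0],1],[[0,0,0.105],[0,0,0],1],[[0,0,0.105],[0,0,0],1]]'
python3 -m pendant '[[[0,0,0.105],[0,0,0],1],[[0,0,0.105],[0,0,0],1],[[0,0,0],[0,0,0],1],[[0,0,0],[0,0,0],1]]'
python3 - <<'E'
from h import *
snap("wrist","w1.png"); snap("scene","s1.png")
o=monitor.get_obs();print(o["q"],o["position"])
E
```

```text
time_s: 0.57
position: [0.5136, 0.1411, 0.2053]
tool_rot: [0.707, 0.707, -0.0, -0.0]
force: [0.7, 1.5, 0.2]
finger_gap: 1.0
finger_force: 0.0
time_s: 0.98
position: [0.4036, 0.281, 0.2055]
tool_rot: [0.707, 0.707, -0.0, 0.0]
force: [1.0, 1.7, 0.5]
finger_gap: 1.001
finger_force: 0.0
time_s: 1.4
position: [0.3605, 0.3364, 0.2053]
tool_rot: [0.81, 0.586, -0.0, -0.0]
force: [-0.4, 0.1, 0.5]
finger_gap: 1.001
finger_force: 0.0
time_s: 1.82
position: [0.3609, 0.3359, 0.2053]
tool_rot: [0.935, 0.355, -0.0, 0.0]
force: [0.3, 0.1, -0.2]
finger_gap: 0.999
finger_force: 0.0
time_s: 2.23
position: [0.3609, 0.3359, 0.2053]
tool_rot: [0.995, 0.1, -0.0, 0.0]
force: [-0.1, 0.1, 0.1]
finger_gap: 0.999
finger_force: 0.0
time_s: 2.57
position: [0.3609, 0.336, 0.2053]
tool_rot: [1.0, -0.0, -0.0, 0.0]
force: [0.3, 0.3, -0.7]
finger_gap: 0.994
finger_force: 0.0
[-0.7368  0.1834 -0.0843  1.9321  0.0179  1.0269 -2.4004] [0.3609 0.336  0.2054]
```

View pics/w1.png

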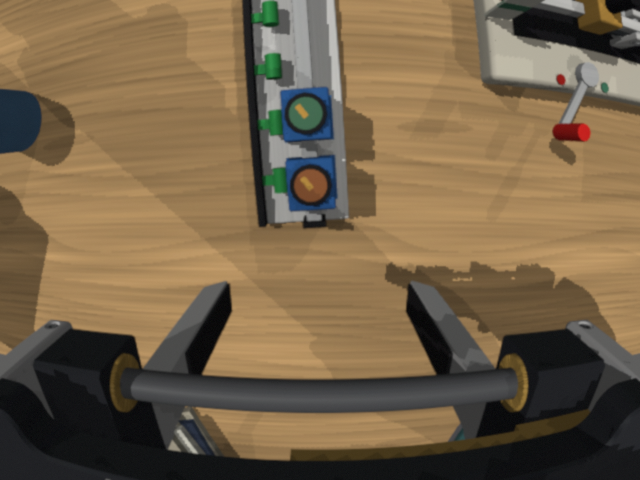

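Run:
```python
from h import *
im=cv2.imread("pics/w1.png")
P=lambda p,z:plane("wrist",p,z)
print("pucks",P((305,114),.081),P((310,186),.081))
print("rack edges x",P((261,226),.01),P((246,0),.01),P((347,218),.01),P((338,0),.01))
m=cv2.inRange(cv2.cvtColor(im,cv2.COLOR_BGR2HSV),(100,150,60),(125,255,255))
m[:, :200]=0;m[:,400:]=0
for c in cv2.findContours(m,0,2)[0]:
    if cv2.contourArea(c)>300: print(cv2.minAreaRect(c))
```

```text
pucks [0.4621 0.3462 0.081 ] [0.4033 0.3424 0.081 ]
rack edges x [0.354  0.3951 0.01  ] [0.5934 0.4095 0.01  ] [0.3623 0.3062 0.01  ] [0.5902 0.3158 0.01  ]
((310.88824462890625, 183.04705810546875), (51.92353820800781, 48.08871078491211), 85.60128784179688)
((306.0736389160156, 114.03044891357422), (50.9416389465332, 49.160465240478516), 85.91438293457031)
```

```bash
python3 -m pendant '[[[0,0,-0.055],[0,0,0],1],[[0,0,0],[0.034,-0.0015,0],1],[[0,0,0],[0.034,-0.0015,0],1],[[0,0,0],[0.0335,-0.0015,0],1],[[0,0,0],[0,0,0],1]]' 40
python3 -m pendant '[[[0,0,0],[0,0,0.03],1],[[0,0,0],[0,0,0.03],1],[[0,0,0],[0,0,0.03],1],[[0,0,0],[0,0,0],1],[[0,0,0],[0,0,0],1]]'
python3 - <<'E'
from h import *
snap("wrist","w2.png")
E
```

```text
time_s: 3.08
position: [0.4672, 0.3445, 0.2048]
tool_rot: [1.0, 0.025, 0.001, 0.0]
force: [-0.5, -0.4, 0.4]
finger_gap: 0.999
finger_force: 0.0
time_s: 3.5
position: [0.4616, 0.3452, 0.115]
tool_rot: [1.0, 0.026, -0.001, 0.001]
force: [0.3, 0.1, 1.2]
finger_gap: 1.001
finger_force: 0.0
```

View pics/w2.png

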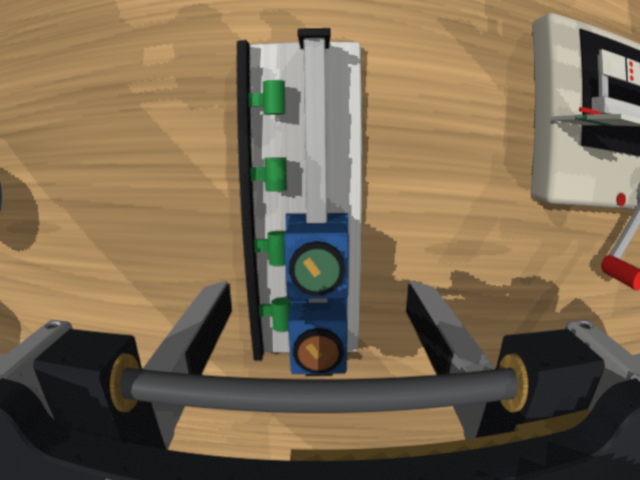

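```bash
python3 - <<'E'
from h import *
for p in ((317,270),(318,352)): print(plane("wrist",p,.081))
E
python3 -m pendant '[[[0,0,0],[0,0,0.025],1],[[0,0,0],[0,0,0.025],1],[[0,0,0],[0,0,0.02],1],[[0,0,0],[0,0,0],1]]'
```

```text
[0.4638 0.3464 0.081 ]
[0.4054 0.3428 0.081 ]
time_s: 3.88
position: [0.4616, 0.3453, 0.0443]
tool_rot: [1.0, 0.026, -0.001, 0.001]
force: [-0.2, -0.7, -1.3]
finger_gap: 0.998
finger_force: 0.0
```

```bash
python3 -m pendant '[[[0,0,0],[0.002,0,0],-1],[[0,0,0],[0,0,0],-1],[[0,0,0],[0,0,0],-1],[[0,0,0],[0,0,0],-1],[[0,0,0],[0,0,0],-1]]' 40
python3 -m pendant '[[[0,0,0],[0,0,0],-1],[[0,0,0],[0,0,0],-1],[[0,0,0],[0,0,0],-1],[[0,0,0],[0,0,0],-1],[[0,0,0],[0,0,0],-1]]'
python3 -m pendant '[[[0,0,0],[0,0,-0.005],-1],[[0,0,0],[0,0,-0.005],-1],[[0,0,0],[0,0,-0.005],-1],[[0,0,0],[0,0,-0.01],-1],[[0,0,0],[0,0,-0.01],-1]]'
python3 -m pendant '[[[0,0,0],[0,0,-0.02],-1],[[0,0,0],[0,0,-0.03],-1],[[0,0,0],[0,0,-0.03],-1],[[0,0,0],[0,0,-0.03],-1],[[0,0,0],[0,0,0],-1]]'
```

```text
time_s: 4.3
position: [0.4645, 0.3461, 0.0465]
tool_rot: [1.0, 0.025, 0.001, -0.0]
force: [-1.0, -0.5, -0.4]
finger_gap: 0.678
finger_force: 0.0
time_s: 4.72
position: [0.4642, 0.3458, 0.0455]
tool_rot: [1.0, 0.025, -0.0, -0.0]
force: [-0.7, -0.6, 1.3]
finger_gap: 0.419
finger_force: 40.0
time_s: 5.13
position: [0.4641, 0.3457, 0.0815]
tool_rot: [1.0, 0.025, -0.0, 0.0]
force: [-0.4, 0.6, -1.1]
finger_gap: 0.42
finger_force: 40.0
time_s: 5.55
position: [0.4662, 0.3472, 0.1974]
tool_rot: [1.0, 0.025, 0.003, -0.003]
force: [-0.5, 0.7, -1.2]
finger_gap: 0.422
finger_force: 40.0
```

Run:
```python
from h import *
im,c=snap("scene","s2.png")
im=cv2.imread("pics/s2.png")
q=np.array([plane("scene",p,.124) for p in ((219,227),(287,215),(305,266),(233,280))]);print(q,q.mean(0))
cv2.imwrite("pics/s2c.png",cv2.resize(im[200:330,110:420],None,fx=2.5,fy=2.5))
```

```text
[[ 0.5371 -0.2019  0.124 ]
 [ 0.5389 -0.0614  0.124 ]
 [ 0.6863 -0.0579  0.124 ]
 [ 0.6845 -0.1917  0.124 ]] [ 0.6117 -0.1282  0.124 ]
```

View pics/s2c.png

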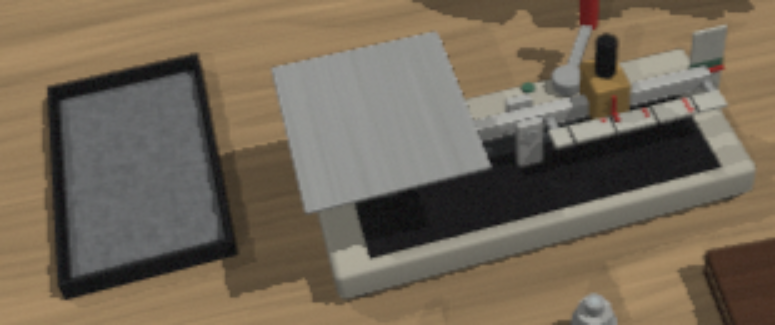

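```bash
python3 -m pendant '[[[0,0,0],[0,0,-0.02],-1],[[0,0,0],[0,0,-0.02],-1],[[0,0,0],[0.0103,0.0324,0],-1],[[0,0,0],[0.0103,0.0324,0],-1],[[0,0,0],[0.0103,0.0324,0],-1]]'
python3 -m pendant '[[[0,0,0],[0.0103,0.0324,0],-1],[[0,0,0],[0.0103,0.0324,0],-1],[[0,0,0],[0.0103,0.0324,0],-1],[[0,0,0],[0.0103,0.0324,0],-1],[[0,0,0],[0.0103,0.0324,0],-1]]'
python3 -m pendant '[[[0,0,0],[0.0103,0.0324,0],-1],[[0,0,0],[0.0103,0.0324,0],-1],[[0,0,0],[0.0103,0.0324,0],-1],[[0,0,0],[0.0103,0.0324,0],-1],[[0,0,0],[0.0103,0.0324,0],-1]]'
python3 -m pendant '[[[0,0,0],[0.0103,0.0324,0],-1],[[0,0,0],[0.0103,0.0324,0],-1],[[0,0,0],[0,0,0],-1],[[0,0,0],[0,0,0],-1],[[0,0,0],[0,0,0],-1]]'
python3 - <<'E'
from h import *
im,c=snap("side","d3.png"); print(monitor.get_obs()["q"])
im=cv2.imread("pics/d3.png")
cv2.imwrite("pics/d3c.png",cv2.resize(im[100:350,220:560],None,fx=2,fy=2))
E
```

```text
time_s: 6.02
position: [0.4998, 0.2489, 0.2304]
tool_rot: [1.0, 0.026, -0.0, 0.0]
force: [0.5, -0.3, -2.1]
finger_gap: 0.424
finger_force: 40.0
time_s: 6.43
position: [0.5595, 0.0892, 0.2302]
tool_rot: [1.0, 0.025, -0.0, 0.0]
force: [0.2, 1.2, -1.3]
finger_gap: 0.423
finger_force: 40.0
time_s: 6.85
position: [0.6191, -0.0699, 0.2301]
tool_rot: [1.0, 0.025, -0.0, 0.0]
force: [0.2, 1.4, -2.3]
finger_gap: 0.425
finger_force: 40.0
time_s: 7.27
position: [0.6427, -0.1313, 0.2299]
tool_rot: [1.0, 0.025, -0.001, -0.0]
force: [-0.4, -0.1, -1.1]
finger_gap: 0.42
finger_force: 40.0
[ 0.0198  0.458   0.1881  1.5068 -0.0898  1.1861 -1.2962]
```

View pics/d3c.png

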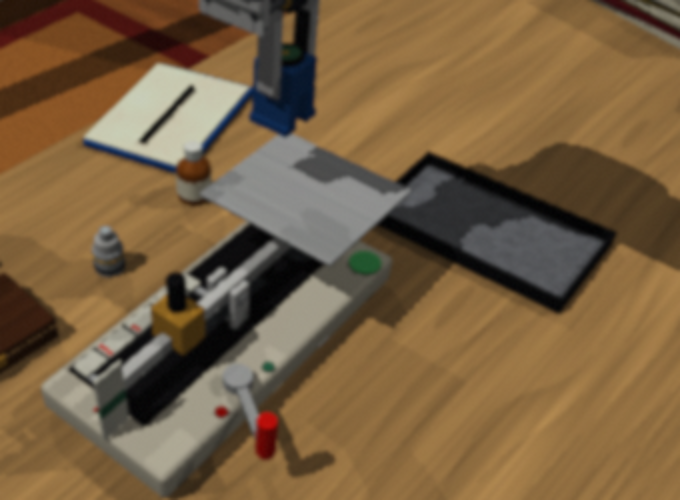

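```bash
python3 -m pendant '[[[0,0,0],[0.002,0,0.03],-1],[[0,0,0],[0,0,0.025],-1],[[0,0,0],[0,0,0.01],-1],[[0,0,0],[0,0,0],-1],[[0,0,0],[0,0,0],-1]]'
python3 -m pendant '[[[0,0,0],[0,0,0.002],-1],[[0,0,0],[0,0,0.002],-1],[[0,0,0],[0,0,0],-1]]'
```

```text
time_s: 7.73
position: [0.6452, -0.1311, 0.1661]
tool_rot: [1.0, 0.026, -0.0, -0.0]
force: [0.2, 0.5, -1.7]
finger_gap: 0.422
finger_force: 40.0
time_s: 7.98
position: [0.6454, -0.1316, 0.1621]
tool_rot: [1.0, 0.025, 0.0, 0.0]
force: [-0.2, 0.6, -1.0]
finger_gap: 0.425
finger_force: 40.0
```

```bash
python3 -m pendant '[[[0,0,0],[0,0,0.001],-1],[[0,0,0],[0,0,0],-1],[[0,0,0],[0,0,0],-1]]'
python3 -m pendant '[[[0,0,0],[0,0,0.001],-1],[[0,0,0],[0,0,0],-1],[[0,0,0],[0,0,0],-1]]'
python3 -m pendant '[[[0,0,0],[0,0,0.001],-1],[[0,0,0],[0,0,0],-1],[[0,0,0],[0,0,0],-1]]'
```

```text
time_s: 8.23
position: [0.6452, -0.1317, 0.1606]
tool_rot: [1.0, 0.025, 0.0, 0.0]
force: [-0.5, -0.2, -1.3]
finger_gap: 0.42
finger_force: 40.0
time_s: 8.48
position: [0.6452, -0.1317, 0.1596]
tool_rot: [1.0, 0.025, 0.0, 0.0]
force: [0.2, -1.4, 0.6]
finger_gap: 0.425
finger_force: 40.0
time_s: 8.73
position: [0.6453, -0.1317, 0.1587]
tool_rot: [1.0, 0.025, 0.0, 0.0]
force: [-0.3, 0.3, 4.5]
finger_gap: 0.42
finger_force: 40.0
```

```bash
python3 -m pendant '[[[0,0,0],[0,0,-0.001],0.6],[[0,0,0],[0,0,0],1],[[0,0,0],[0,0,0],1],[[0,0,0],[0,0,0],1],[[0,0,0],[0,0,0],1]]'
python3 -m pendant '[[[0,0,0],[0,0,-0.015],1],[[0,0,0],[0,0,-0.03],1],[[0,0,0],[0,0,-0.03],1],[[0,0,0],[-0.0144,-0.0324,0],1],[[0,0,0],[-0.0144,-0.0324,0],1]]'
python3 -m pendant '[[[0,0,0],[-0.0144,-0.0324,0],1],[[0,0,0],[-0.0144,-0.0324,0],1],[[0,0,0],[-0.0144,-0.0324,0],1],[[0,0,0],[-0.0144,-0.0324,0],1],[[0,0,0],[-0.0144,-0.0324,0],1]]'
python3 -m pendant '[[[0,0,0],[-0.0144,-0.0324,0],1],[[0,0,0],[-0.0144,-0.0324,0],1],[[0,0,0],[-0.0144,-0.0324,0],1],[[0,0,0],[-0.0144,-0.0324,0],1],[[0,0,0],[-0.0144,-0.0324,0],1]]'
python3 -m pendant '[[[0,0,0],[-0.0144,-0.0324,0],1],[[0,0,0],[-0.0144,-0.0324,0],1],[[0,0,0],[-0.0144,-0.0324,0],1],[[0,0,0],[0,0,0],1],[[0,0,0],[0,0,0],1]]'
python3 - <<'E'
from h import *
im,c=snap("wrist","w4.png")
h=cv2.cvtColor(cv2.imread("pics/w4.png"),cv2.COLOR_BGR2HSV)
m=cv2.inRange(h,(100,150,60),(125,255,255));
for k in cv2.findContours(m,0,2)[0]:
    if cv2.contourArea(k)>200: r=cv2.minAreaRect(k); print(r, plane("wrist",r[0],.076))
print(monitor.get_obs()["q"])
cv2.imwrite("pics/side4.png",viewer.camera("side")[:,:,::-1])
E
```

```text
time_s: 9.15
position: [0.645, -0.1316, 0.1593]
tool_rot: [1.0, 0.025, -0.0, 0.0]
force: [0.8, -0.4, 1.4]
finger_gap: 0.739
finger_force: 0.0
time_s: 9.57
position: [0.6134, -0.0694, 0.2358]
tool_rot: [1.0, 0.024, 0.001, 0.0]
force: [0.0, 1.0, -1.3]
finger_gap: 0.997
finger_force: 0.0
time_s: 9.98
position: [0.5319, 0.091, 0.2346]
tool_rot: [1.0, 0.025, 0.0, 0.0]
force: [1.0, 0.3, -0.3]
finger_gap: 1.001
finger_force: 0.0
time_s: 10.4
position: [0.4517, 0.2492, 0.2347]
tool_rot: [1.0, 0.025, 0.0, -0.0]
force: [1.4, 0.1, 0.1]
finger_gap: 1.001
finger_force: 0.0
time_s: 10.82
position: [0.4035, 0.3443, 0.2343]
tool_rot: [1.0, 0.027, -0.0, -0.0]
force: [0.7, -0.1, 0.3]
finger_gap: 1.0
finger_force: 0.0
((320.0, 221.5), (53.0, 42.0), 90.0) [0.4101 0.3413 0.076 ]
[-0.6796  0.2227 -0.0948  1.8131  0.0235  1.1073 -2.3016]
```

View pics/side4.png

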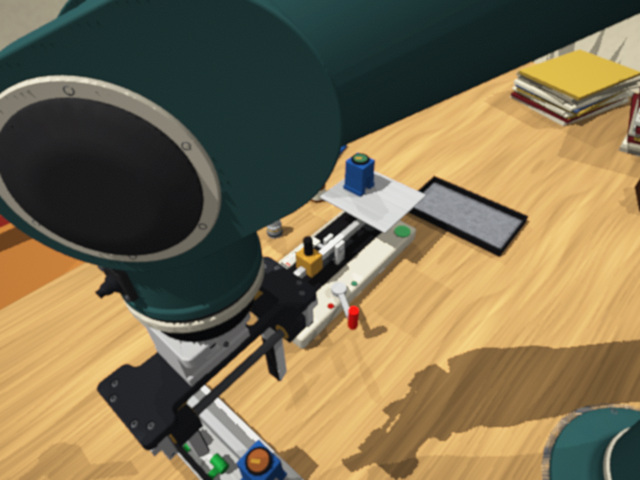

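```bash
python3 -m pendant '[[[0,0,0],[0.001,0.0015,0.03],1],[[0,0,0],[0,0,0.03],1],[[0,0,0],[0,0,0.03],1],[[0,0,0],[0,0,0.03],1],[[0,0,0],[0,0,0.02],1]]'
python3 -m pendant '[[[0,0,0],[0,0,0.02],1],[[0,0,0],[0,0,0.02],1],[[0,0,0],[0,0,0.009],1],[[0,0,0],[0,0,0],1],[[0,0,0],[0,0,0],-1]]' 40
python3 -m pendant '[[[0,0,0],[0,0,0],-1],[[0,0,0],[0,0,0],-1],[[0,0,0],[0,0,0],-1],[[0,0,0],[0,0,0],-1],[[0,0,0],[0,0,0],-1]]'
python3 -m pendant '[[[0,0,0],[0,0,0],-1],[[0,0,0],[0,0,0],-1],[[0,0,0],[0,0,0],-1],[[0,0,0],[0,0,0],-1],[[0,0,0],[0,0,0],-1]]'
```

```text
time_s: 11.33
position: [0.4059, 0.3393, 0.092]
tool_rot: [1.0, 0.024, -0.001, 0.001]
force: [0.4, -0.8, -0.7]
finger_gap: 0.999
finger_force: 0.0
time_s: 11.75
position: [0.4063, 0.3408, 0.0459]
tool_rot: [1.0, 0.025, -0.0, 0.0]
force: [0.4, 0.7, 0.0]
finger_gap: 0.957
finger_force: 0.0
time_s: 12.17
position: [0.4059, 0.3414, 0.0458]
tool_rot: [1.0, 0.025, 0.0, -0.0]
force: [0.3, -0.3, 0.1]
finger_gap: 0.61
finger_force: 0.0
time_s: 12.58
position: [0.4058, 0.3417, 0.0456]
tool_rot: [1.0, 0.026, 0.0, -0.0]
force: [-1.4, 3.9, 1.5]
finger_gap: 0.42
finger_force: 40.0
```

```bash
python3 -m pendant '[[[0,0,0],[0,0,-0.005],-1],[[0,0,0],[0,0,-0.005],-1],[[0,0,0],[0,0,-0.005],-1],[[0,0,0],[0,0,-0.01],-1],[[0,0,0],[0,0,-0.01],-1]]'
python3 -m pendant '[[[0,0,0],[0,0,-0.02],-1],[[0,0,0],[0,0,-0.03],-1],[[0,0,0],[0,0,-0.03],-1],[[0,0,0],[0,0,-0.03],-1],[[0,0,0],[0,0,-0.03],-1]]'
python3 -m pendant '[[[0,0,0],[0,0,-0.015],-1],[[0,0,0],[0.0097,0.0319,0],-1],[[0,0,0],[0.0097,0.0319,0],-1],[[0,0,0],[0.0097,0.0319,0],-1],[[0,0,0],[0.0097,0.0319,0],-1]]'
python3 -m pendant '[[[0,0,0],[0.0097,0.0319,0],-1],[[0,0,0],[0.0097,0.0319,0],-1],[[0,0,0],[0.0097,0.0319,0],-1],[[0,0,0],[0.0097,0.0319,0],-1],[[0,0,0],[0.0097,0.0319,0],-1]]'
python3 -m pendant '[[[0,0,0],[0.0097,0.0319,0],-1],[[0,0,0],[0.0097,0.0319,0],-1],[[0,0,0],[0.0097,0.0319,0],-1],[[0,0,0],[0.0097,0.0319,0],-1],[[0,0,0],[0.0097,0.0319,0],-1]]'
python3 -m pendant '[[[0,0,0],[0.0097,0.0319,0],-1],[[0,0,0],[0,0,0],-1],[[0,0,0],[0,0,0],-1],[[0,0,0],[0,0,0],-1]]'
```

```text
time_s: 13.0
position: [0.4053, 0.3414, 0.0804]
tool_rot: [1.0, 0.026, -0.0, 0.0]
force: [-0.2, 0.2, -1.5]
finger_gap: 0.423
finger_force: 39.9
time_s: 13.42
position: [0.4055, 0.3405, 0.2219]
tool_rot: [1.0, 0.025, -0.0, 0.0]
force: [-0.2, 0.6, -1.7]
finger_gap: 0.423
finger_force: 39.9
time_s: 13.83
position: [0.451, 0.2139, 0.2355]
tool_rot: [1.0, 0.025, -0.0, 0.0]
force: [1.1, 0.8, -1.6]
finger_gap: 0.422
finger_force: 39.9
time_s: 14.25
position: [0.5074, 0.0569, 0.2356]
tool_rot: [1.0, 0.025, -0.0, 0.0]
force: [1.0, -0.2, -2.0]
finger_gap: 0.423
finger_force: 39.9
time_s: 14.67
position: [0.5639, -0.0998, 0.2355]
tool_rot: [1.0, 0.025, -0.0, 0.0]
force: [0.3, 0.1, -1.4]
finger_gap: 0.424
finger_force: 39.9
time_s: 15.0
position: [0.5749, -0.129, 0.2351]
tool_rot: [1.0, 0.025, -0.001, -0.0]
force: [-0.3, 0.6, -2.0]
finger_gap: 0.425
finger_force: 39.9
```

```bash
python3 -m pendant '[[[0,0,0],[0,0,0.03],-1],[[0,0,0],[0,0,0.025],-1],[[0,0,0],[0,0,0.015],-1],[[0,0,0],[0,0,0.003],-1],[[0,0,0],[0,0,0],-1]]'
python3 -m pendant '[[[0,0,0],[0,0,0.001],-1],[[0,0,0],[0,0,0.001],-1],[[0,0,0],[0,0,0],-1],[[0,0,0],[0,0,0],-1]]'
```

```text
time_s: 15.42
position: [0.5749, -0.1282, 0.162]
tool_rot: [1.0, 0.026, -0.001, -0.0]
force: [-0.1, -0.1, -1.1]
finger_gap: 0.423
finger_force: 39.9
time_s: 15.75
position: [0.5757, -0.1292, 0.1611]
tool_rot: [1.0, 0.025, 0.0, 0.0]
force: [0.5, 0.7, -0.5]
finger_gap: 0.424
finger_force: 39.9
```

```bash
python3 -m pendant '[[[0,0,0],[0,0,0.001],-1],[[0,0,0],[0,0,0],-1],[[0,0,0],[0,0,0],-1]]'
python3 -m pendant '[[[0,0,0],[0,0,0.001],-1],[[0,0,0],[0,0,0],-1],[[0,0,0],[0,0,0],-1]]'
```

```text
time_s: 16.0
position: [0.5754, -0.1292, 0.1595]
tool_rot: [1.0, 0.025, -0.0, 0.0]
force: [-0.0, -0.1, -1.1]
finger_gap: 0.422
finger_force: 39.9
time_s: 16.25
position: [0.5755, -0.1293, 0.1587]
tool_rot: [1.0, 0.025, 0.0, 0.0]
force: [-1.4, 0.3, 3.0]
finger_gap: 0.426
finger_force: 39.9
```

```bash
python3 -m pendant '[[[0,0,0],[0,0,-0.001],0.6],[[0,0,0],[0,0,0],1],[[0,0,0],[0,0,0],1],[[0,0,0],[0,0,0],1],[[0,0,0],[0,0,0],1]]'
python3 -m pendant '[[[0,0,0],[0,0,-0.015],1],[[0,0,0],[0,0,-0.03],1],[[0,0,0],[0,0,-0.03],1],[[0,0,0],[-0.0076,-0.0322,0],1],[[0,0,0],[-0.0076,-0.0322,0],1]]'
python3 -m pendant '[[[0,0,0],[-0.0076,-0.0322,0],1],[[0,0,0],[-0.0076,-0.0322,0],1],[[0,0,0],[-0.0076,-0.0322,0],1],[[0,0,0],[-0.0076,-0.0322,0],1],[[0,0,0],[0,0,0],1]]'
python3 - <<'E'
from h import *
im,c=snap("wrist","w5.png")
import pickle; pickle.dump(c,open("c5.pkl","wb")); print(monitor.get_obs()["position"])
E
```

```text
time_s: 16.67
position: [0.5753, -0.1292, 0.1594]
tool_rot: [1.0, 0.025, -0.0, 0.0]
force: [-0.1, -0.5, 0.9]
finger_gap: 0.74
finger_force: 0.0
time_s: 17.08
position: [0.5574, -0.0665, 0.2359]
tool_rot: [1.0, 0.024, 0.001, 0.0]
force: [0.6, 1.6, -1.4]
finger_gap: 0.997
finger_force: 0.0
time_s: 17.5
position: [0.5185, 0.0676, 0.2345]
tool_rot: [1.0, 0.029, -0.0, -0.001]
force: [-0.2, 1.0, -0.2]
finger_gap: 0.999
finger_force: 0.0
[0.5193 0.0645 0.2346]
```

View pics/w5.png

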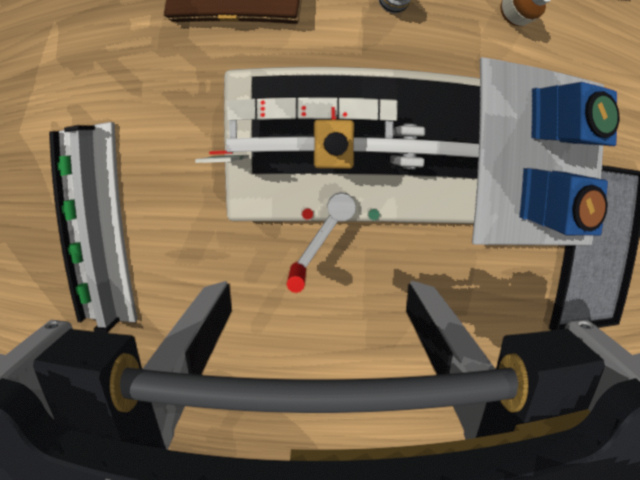

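Run:
```python
from h import *
im=cv2.imread("pics/w5.png")
cv2.imwrite("pics/w5c.png",cv2.resize(im[85:175,220:420],None,fx=4,fy=4,interpolation=cv2.INTER_CUBIC))
```

```text
(no output)
```

View pics/w5c.png

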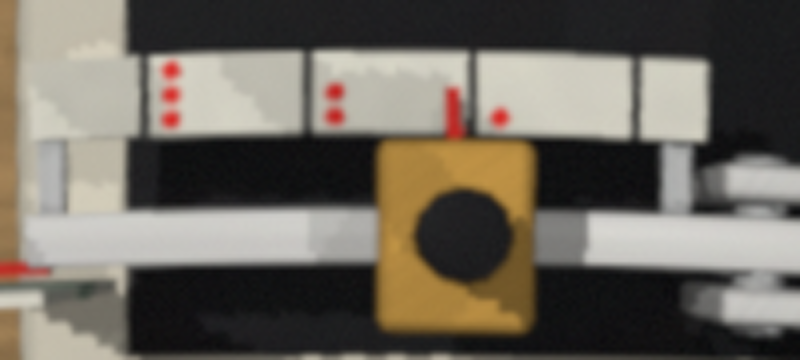

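Run:
```python
from h import *
import pickle; c=pickle.load(open("c5.pkl","rb"))
f=lambda x,y:(220+x/4-.4,85+y/4-.4)
for z in (.09,.1,.11):
    q=[plane("wrist",f(x,130),z,c) for x in (145,308,473,634)]; print(z,np.linalg.norm(q[0]-q[3])/3,q[0],q[3],plane("wrist",f(456,130),z,c))
print(tri(ray("wrist",f(464,235),c),ray("side",(308,238))), plane("wrist",f(464,235),.15,c))
print("red top",plane("wrist",(295,284),.09,c), "tri",tri(ray("wrist",(297,277),c),ray("side",(353,317))))
print("hinge",tri(ray("wrist",(342,207),c),ray("side",(340,289))))
```

```text
0.09 0.03506360580463187 [0.6162 0.1272 0.09  ] [0.6223 0.0222 0.09  ] [0.6191 0.0604 0.09  ]
0.1 0.033976722129784406 [0.6156 0.1255 0.1   ] [0.6214 0.0237 0.1   ] [0.6184 0.0608 0.1   ]
0.11 0.03288983845493693 [0.6149 0.1238 0.11  ] [0.6206 0.0252 0.11  ] [0.6177 0.0611 0.11  ]
(array([0.5963, 0.06  , 0.15  ]), [np.float64(9.013839889138029e-05), np.float64(9.013839889153139e-05)]) [0.5962 0.0599 0.15  ]
red top [0.4662 0.0864 0.09  ] tri (array([0.4667, 0.086 , 0.0715]), [np.float64(0.0005640908529718829), np.float64(0.0005640908529718226)])
hinge (array([0.5342, 0.045 , 0.05  ]), [np.float64(0.00028597030682801414), np.float64(0.00028597030682798893)])
```

```bash
python3 -m pendant '[[[0,0,0],[0.0256,0.0028,0],0],[[0,0,0],[0.0256,0.0028,0],0],[[0,0,0],[0.0256,0.0028,0],0],[[0,0,0],[0,0,0.03],0],[[0,0,0],[0,0,0.03],0]]' 20
python3 -m pendant '[[[0,0,0],[0,0,0.02],0],[[0,0,0],[0,0,0.02],0],[[0,0,0],[0,0,0.01],0],[[0,0,0],[0,0,0.005],0],[[0,0,0],[0,0,0],0]]'
python3 - <<'E'
from h import *
im,c=snap("side","d6.png")
im=cv2.imread("pics/d6.png")
cv2.imwrite("pics/d6c.png",cv2.resize(im[130:340,230:450],None,fx=2.5,fy=2.5))
E
```

```text
time_s: 17.97
position: [0.5992, 0.0554, 0.1743]
tool_rot: [1.0, 0.025, 0.001, 0.0]
force: [0.6, 0.2, -1.6]
finger_gap: 0.683
finger_force: 0.0
time_s: 18.38
position: [0.597, 0.0563, 0.1189]
tool_rot: [1.0, 0.025, -0.001, 0.0]
force: [-0.8, 0.1, 1.2]
finger_gap: 0.507
finger_force: 0.0
```

View pics/d6c.png

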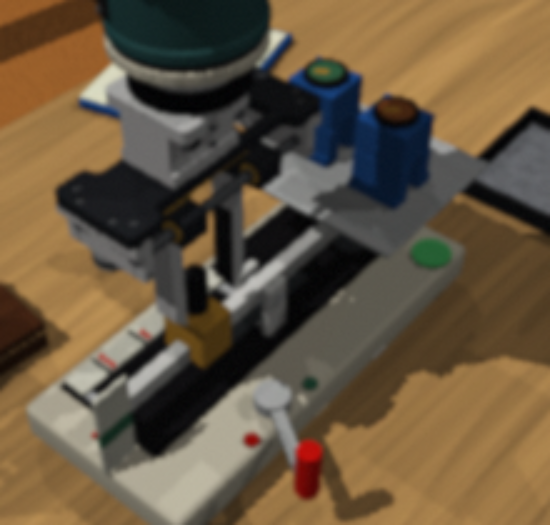

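```bash
python3 -m pendant '[[[0,0,0],[0,-0.0035,0],0],[[0,0,0],[0,0,0],-1],[[0,0,0],[0,0,0],-1],[[0,0,0],[0,0,0],-1],[[0,0,0],[0,0,0],-1]]' 20
python3 -m pendant '[[[0,0,0],[0,0,0],-1],[[0,0,0],[0,0,0],-1],[[0,0,0],[0,0,0],-1]]'
```

```text
time_s: 18.85
position: [0.5971, 0.0604, 0.1198]
tool_rot: [1.0, 0.025, 0.0, 0.0]
force: [0.3, -0.5, 0.2]
finger_gap: 0.253
finger_force: 0.0
time_s: 19.1
position: [0.597, 0.0604, 0.1195]
tool_rot: [1.0, 0.025, 0.0, -0.0]
force: [0.1, 1.8, 1.0]
finger_gap: 0.188
finger_force: 20.0
```

```bash
python3 -m pendant '[[[0,0,0],[0,-0.008,0],-1],[[0,0,0],[0,-0.008,0],-1],[[0,0,0],[0,-0.008,0],-1],[[0,0,0],[0,-0.008,0],-1],[[0,0,0],[0,0,0],-1]]'
python3 -m pendant '[[[0,0,0],[0,0,0],-1],[[0,0,0],[0,0,0],-1]]'
python3 - <<'E'
from h import *
im,c=snap("wrist","w7.png")
im=cv2.imread("pics/w7.png")
cv2.imwrite("pics/w7c.png",cv2.resize(im[120:440,160:480],None,fx=1.8,fy=1.8,interpolation=cv2.INTER_CUBIC))
E
```

```text
time_s: 19.52
position: [0.5952, 0.0952, 0.1194]
tool_rot: [1.0, 0.027, 0.0, -0.001]
force: [-0.1, 1.3, 1.2]
finger_gap: 0.185
finger_force: 20.0
time_s: 19.68
position: [0.5953, 0.0927, 0.1195]
tool_rot: [1.0, 0.026, -0.0, -0.0]
force: [0.5, 1.2, 0.5]
finger_gap: 0.188
finger_force: 20.0
```

View pics/w7c.png

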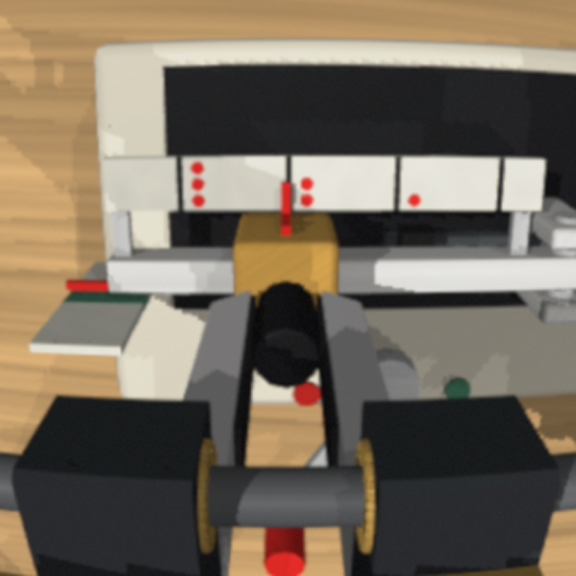

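```bash
python3 -m pendant '[[[0,0,0],[0,0.001,0],-1],[[0,0,0],[0,0,0],-1],[[0,0,0],[0,0,0],0],[[0,0,0],[0,0,0],0],[[0,0,0],[0,0,0],0]]' 25
python3 -m pendant '[[[0,0,0],[0,0,0],0],[[0,0,0],[0,0,-0.02],0],[[0,0,0],[0,0,-0.03],0],[[0,0,0],[0,0,-0.03],0],[[0,0,0],[0,0,0],0]]'
python3 - <<'E'
from h import *
o=monitor.get_obs(); p=o["position"]; M=R.from_quat(o["tool_rot"]).as_matrix()
im,c=snap("wrist","w8.png")
k=np.array([.4667,.0861]);h=np.array([.5343,.0448]);v=k-h;print(np.linalg.norm(v))
print("to knob",M.T@np.array([*(k-p[:2]),0]),p)
a=np.arctan2(v[1],v[0])+np.linspace(0,1.2,11)
w=h+.08*np.c_[np.cos(a),np.sin(a)]; print(w)
print(np.c_[np.diff(w,axis=0),np.zeros(10)]@M)
im=cv2.imread("pics/w8.png");
m=cv2.inRange(cv2.cvtColor(im,cv2.COLOR_BGR2HSV),(0,180,90),(8,255,255))
for q in cv2.findContours(m,0,2)[0]:
    if cv2.contourArea(q)>10: print(cv2.contourArea(q),cv2.boundingRect(q))
E
```

```text
time_s: 20.15
position: [0.5954, 0.0911, 0.1194]
tool_rot: [1.0, 0.025, -0.0, 0.0]
force: [0.5, 0.1, 0.4]
finger_gap: 0.365
finger_force: 0.0
time_s: 20.57
position: [0.5977, 0.0916, 0.205]
tool_rot: [1.0, 0.025, 0.003, -0.001]
force: [0.3, -0.3, 0.1]
finger_gap: 0.502
finger_force: 0.0
0.079217737912667
to knob [-0.1311 -0.0011 -0.0009] [0.5977 0.0916 0.205 ]
[[ 0.466   0.0865]
 [ 0.4615  0.078 ]
 [ 0.4581  0.0691]
 [ 0.4557  0.0598]
 [ 0.4545  0.0503]
 [ 0.4544  0.0407]
 [ 0.4555  0.0311]
 [ 0.4577  0.0218]
 [ 0.461   0.0128]
 [ 0.4653  0.0042]
 [ 0.4707 -0.0037]]
[[-0.0049  0.0082 -0.    ]
 [-0.0039  0.0088 -0.    ]
 [-0.0028  0.0092 -0.    ]
 [-0.0017  0.0094 -0.    ]
 [-0.0006  0.0096 -0.    ]
 [ 0.0006  0.0096 -0.    ]
 [ 0.0017  0.0094  0.    ]
 [ 0.0028  0.0092  0.    ]
 [ 0.0039  0.0088  0.    ]
 [ 0.0049  0.0082  0.    ]]
450.5 (308, 346, 18, 34)
56.0 (323, 295, 9, 10)
47.0 (226, 246, 17, 4)
36.0 (318, 204, 4, 20)
```

```bash
python3 -m pendant '[[[0,0,0],[-0.0322,0,0],0],[[0,0,0],[-0.0322,0,0],0],[[0,0,0],[-0.0322,0,0],0],[[0,0,0],[-0.0322,-0.001,0],0],[[0,0,0],[0,0,0.03],0]]'
python3 -m pendant '[[[0,0,0],[0,0,0.03],0],[[0,0,0],[0,0,0.025],0],[[0,0,0],[0,0,0],0],[[0,0,0],[0,0,0],0]]'
python3 - <<'E'
from h import *
print(monitor.get_obs()["position"])
im,c=snap("wrist","w9.png")
im=cv2.imread("pics/w9.png");
m=cv2.inRange(cv2.cvtColor(im,cv2.COLOR_BGR2HSV),(0,150,70),(8,255,255))
for q in cv2.findContours(m,0,2)[0]:
    if cv2.contourArea(q)>10:
        b=cv2.boundingRect(q);print(cv2.contourArea(q),b,plane("wrist",(b[0]+b[2]/2,b[1]+b[3]/2),.0945))
im,c=snap("side","d9.png")
cv2.imwrite("pics/d9c.png",cv2.resize(im[130:380,230:500],None,fx=2.2,fy=2.2))
E
```

```text
time_s: 21.03
position: [0.4647, 0.0863, 0.173]
tool_rot: [1.0, 0.026, 0.003, -0.001]
force: [3.5, 0.5, 0.7]
finger_gap: 0.497
finger_force: 0.0
time_s: 21.37
position: [0.4659, 0.0856, 0.1138]
tool_rot: [1.0, 0.025, -0.001, 0.0]
force: [-0.7, 0.3, 1.0]
finger_gap: 0.501
finger_force: 0.0
[0.4659 0.0856 0.1138]
1045.5 (302, 245, 30, 47) [0.4744 0.0865 0.0945]
184.0 (324, 164, 16, 16) [0.5289 0.0813 0.0945]
18.0 (390, 11, 7, 5) [0.6199 0.0526 0.0945]
20.5 (263, 9, 6, 6) [0.6164 0.1211 0.0945]
16.5 (263, 0, 6, 6) [0.6219 0.1215 0.0945]
```

View pics/d9c.png

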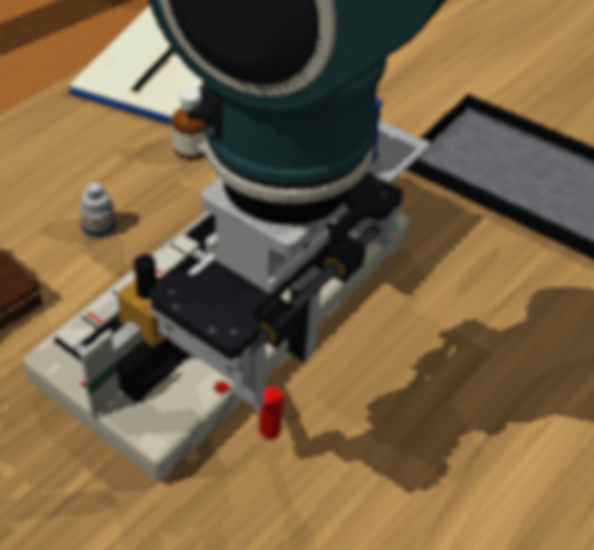

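Run:
```python
from h import *
c=viewer.calibration("side");K,V=c["mtx"],c["view"]
for P in ((.4659,.0856,.1138),(.466,.086,.0945),(.466,.086,.0485)):
    q=V[:3,:3]@np.array(P)+V[:3,3]; q=q*[1,-1,-1]; u=K@q; u=u[:2]/u[2]; print(u,(u-[230,130])*2.2)
```

```text
[354.779  301.5699] [274.5137 377.4538]
[354.1401 308.8991] [273.1081 393.578 ]
[353.1853 325.0425] [271.0077 429.0936]
```

```bash
python3 -m pendant '[[[0,0,0],[0.0005,0,0.02],0],[[0,0,0],[0,0,0.02],0],[[0,0,0],[0,0,0.012],0],[[0,0,0],[0,0,0],0],[[0,0,0],[0,0,0],-1]]' 20
python3 -m pendant '[[[0,0,0],[0,0,0],-1],[[0,0,0],[0,0,0],-1],[[0,0,0],[0,0,0],-1],[[0,0,0],[0,0,0],-1],[[0,0,0],[0,0,0],-1]]'
python3 -m pendant '[[[0,0,0],[0,0,0],-1],[[0,0,0],[0,0,0],-1]]'
```

```text
time_s: 21.88
position: [0.4678, 0.0859, 0.0634]
tool_rot: [1.0, 0.025, 0.0, -0.0]
force: [0.2, -0.5, 1.4]
finger_gap: 0.459
finger_force: 0.0
time_s: 22.3
position: [0.4675, 0.0862, 0.063]
tool_rot: [1.0, 0.026, 0.0, -0.0]
force: [-2.9, 1.7, 8.1]
finger_gap: 0.188
finger_force: 20.0
time_s: 22.47
position: [0.4675, 0.0862, 0.063]
tool_rot: [1.0, 0.026, 0.0, -0.0]
force: [-2.1, 2.0, 9.1]
finger_gap: 0.183
finger_force: 20.0
```

```bash
python3 -m pendant '[[[0,0,0],[0,0,0],-0.5],[[0,0,0],[0,0,-0.004],-0.5],[[0,0,0],[0,0,0],-1],[[0,0,0],[0,0,0],-1],[[0,0,0],[0,0,0],-1]]'
python3 -m pendant '[[[0,0,0],[0,0,0],-1],[[0,0,0],[0,0,0],-1]]'
```

```text
time_s: 22.88
position: [0.4674, 0.086, 0.0668]
tool_rot: [1.0, 0.025, 0.0, -0.0]
force: [-2.9, 1.1, 9.7]
finger_gap: 0.186
finger_force: 20.0
time_s: 23.05
position: [0.4674, 0.086, 0.0668]
tool_rot: [1.0, 0.025, 0.0, -0.0]
force: [-3.4, -0.8, 9.4]
finger_gap: 0.186
finger_force: 20.0
```

```bash
python3 -m pendant '[[[0,0,0],[-0.0049,0.0082,0],-1],[[0,0,0],[-0.0039,0.0088,0],-1],[[0,0,0],[-0.0028,0.0092,0],-1],[[0,0,0],[0,0,0],-1]]'
python3 -m pendant '[[[0,0,0],[-0.0017,0.0094,0],-1],[[0,0,0],[-0.0006,0.0096,0],-1],[[0,0,0],[0.0006,0.0096,0],-1],[[0,0,0],[0,0,0],-1]]'
python3 -m pendant '[[[0,0,0],[0.0017,0.0094,0],-1],[[0,0,0],[0.0028,0.0092,0],-1],[[0,0,0],[0.0039,0.0088,0],-1],[[0,0,0],[0.0049,0.0082,0],-1],[[0,0,0],[0,0,0],-1]]'
python3 -m pendant '[[[0,0,0],[0,0,0],-1]]'
```

```text
time_s: 23.38
position: [0.4562, 0.0584, 0.0667]
tool_rot: [1.0, 0.025, -0.0, -0.0]
force: [-5.0, -1.8, 9.9]
finger_gap: 0.182
finger_force: 20.0
time_s: 23.72
position: [0.4569, 0.0295, 0.0667]
tool_rot: [1.0, 0.025, 0.0, 0.0]
force: [-2.0, -1.7, 5.9]
finger_gap: 0.186
finger_force: 20.0
time_s: 24.13
position: [0.4716, -0.0023, 0.0665]
tool_rot: [1.0, 0.026, -0.001, -0.001]
force: [-7.4, 5.1, 14.7]
finger_gap: 0.183
finger_force: 20.0
time_s: 24.22
position: [0.4716, -0.0024, 0.0666]
tool_rot: [1.0, 0.026, -0.0, -0.001]
force: [-5.0, 12.2, 9.3]
finger_gap: 0.187
finger_force: 20.0
```

```bash
python3 -m pendant '[[[0,0,0],[0,-0.001,0],-1],[[0,0,0],[0,0,0],-1],[[0,0,0],[0,0,0],-1],[[0,0,0],[0,0,0],-1],[[0,0,0],[0,0,0],-1]]'
for i in 1 2 3 4; do python3 -m pendant '[[[0,0,0],[0,0,0],-1],[[0,0,0],[0,0,0],-1],[[0,0,0],[0,0,0],-1],[[0,0,0],[0,0,0],-1],[[0,0,0],[0,0,0],-1]]' >/dev/null; done
cat > ptr.py <<'E'
from h import *
def red(im,box):
    x0,y0,x1,y1=box; h=cv2.cvtColor(im[y0:y1,x0:x1],cv2.COLOR_BGR2HSV)
    m=cv2.inRange(h,(0,120,70),(8,255,255))|cv2.inRange(h,(172,120,70),(180,255,255))
    out=[]
    for q in cv2.findContours(m,0,2)[0]:
        M=cv2.moments(q); b=cv2.boundingRect(q)
        if b[2]*b[3]>=6: out.append((b[0]+x0,b[1]+y0,b[2],b[3]))
    return out
E
python3 - <<'E'
from ptr import *
a=cv2.imread("pics/d9.png"); b,_=snap("side","d10.png"); s,_=snap("scene","s10.png"); s2=cv2.imread("pics/s2.png")
b=cv2.imread("pics/d10.png")
B=(240,250,320,340)
print(red(a,B)); print(red(b,B)); 
B=(375,200,410,250); print(red(s2,B),red(cv2.imread("pics/s10.png"),B))
E
```

```text
time_s: 24.63
position: [0.4716, -0.0023, 0.0666]
tool_rot: [1.0, 0.026, -0.0, -0.0]
force: [-4.8, 6.8, 8.2]
finger_gap: 0.187
finger_force: 20.0
[]
[(271, 273, 4, 3)]
[(394, 226, 6, 3)] [(394, 225, 6, 3)]
```

Run:
```python
from ptr import *
def cen(f,B):
    x0,y0,x1,y1=B; im=cv2.imread(f)[y0:y1,x0:x1].astype(float)
    w=np.clip(im[:,:,2]-np.maximum(im[:,:,0],im[:,:,1])-25,0,None); yy,xx=np.mgrid[y0:y1,x0:x1]; return (w*xx).sum()/w.sum(),(w*yy).sum()/w.sum(),w.sum()
for f in ("s1","s2","s10"): print(f,cen(f"pics/{f}.png",(388,218,406,234)))
def gr(f,B):
    x0,y0,x1,y1=B; im=cv2.imread(f)[y0:y1,x0:x1].astype(float)
    w=np.clip(im[:,:,1]-np.maximum(im[:,:,0],im[:,:,2])-8,0,None); yy,xx=np.mgrid[y0:y1,x0:x1]; return (w*xx).sum()/w.sum(),(w*yy).sum()/w.sum(),w.sum()
for f in ("s1","s2","s10"): print(f,gr(f"pics/{f}.png",(382,205,410,240)))
print(viewer.calibration("scene")["view"][2]@[.58,.17,.1,1])
a=[cv2.imread(f"pics/{f}.png") for f in("s1","s10")]
cv2.imwrite("pics/cmp.png",np.hstack([cv2.resize(i[195:250,360:420],None,fx=6,fy=6,interpolation=cv2.INTER_CUBIC) for i in a]))
```

```text
s1 (np.float64(396.8167388167388), np.float64(226.71861471861473), np.float64(693.0))
s2 (np.float64(397.044), np.float64(226.624), np.float64(750.0))
s10 (np.float64(397.4181360201511), np.float64(226.01385390428212), np.float64(794.0))
s1 (np.float64(392.93548387096774), np.float64(224.91935483870967), np.float64(62.0))
s2 (np.float64(393.09090909090907), np.float64(224.88311688311688), np.float64(77.0))
s10 (np.float64(393.40677966101697), np.float64(224.47457627118644), np.float64(59.0))
-0.9939715450405284
```

```bash
python3 -m pendant '[[[0,0,0],[-0.0049,-0.0082,0],-1],[[0,0,0],[-0.0039,-0.0088,0],-1],[[0,0,0],[-0.0028,-0.0092,0],-1],[[0,0,0],[-0.0017,-0.0094,0],-1],[[0,0,0],[0,0,0],-1]]'
python3 -m pendant '[[[0,0,0],[-0.0006,-0.0096,0],-1],[[0,0,0],[0.0006,-0.0096,0],-1],[[0,0,0],[0.0017,-0.0094,0],-1],[[0,0,0],[0.0028,-0.0092,0],-1],[[0,0,0],[0,0,0],-1]]'
python3 -m pendant '[[[0,0,0],[0.0039,-0.0088,0],-1],[[0,0,0],[0.0049,-0.0078,0],-1],[[0,0,0],[0,0,0],-1],[[0,0,0],[0,0,0],-1]]'
```

```text
time_s: 26.82
position: [0.4553, 0.0324, 0.0662]
tool_rot: [1.0, 0.026, -0.001, 0.0]
force: [-7.2, -0.4, 5.7]
finger_gap: 0.188
finger_force: 20.0
time_s: 27.23
position: [0.4588, 0.0707, 0.0661]
tool_rot: [1.0, 0.026, -0.001, 0.0]
force: [-2.6, 3.1, -0.4]
finger_gap: 0.185
finger_force: 20.0
time_s: 27.57
position: [0.467, 0.0866, 0.0662]
tool_rot: [1.0, 0.026, -0.0, -0.0]
force: [-0.2, 2.4, -5.7]
finger_gap: 0.182
finger_force: 20.0
```

```bash
python3 -m pendant '[[[0,0,0],[0.0005,-0.001,0],-1],[[0,0,0],[0,0,0],-1],[[0,0,0],[0,0,0],0],[[0,0,0],[0,0,0],0],[[0,0,0],[0,0,0],0]]'
python3 -m pendant '[[[0,0,0],[0,0,0],0],[[0,0,0],[0,0,-0.02],0],[[0,0,0],[0,0,-0.03],0.5],[[0,0,0],[0,0,-0.03],1],[[0,0,0],[0,0,-0.03],1]]'
python3 -m pendant '[[[0,0,0],[0,0,-0.03],1],[[0,0,0],[0,0,-0.03],1],[[0,0,0],[0.0031,0.031,0],1],[[0,0,0],[0.0031,0.031,0],1],[[0,0,0],[0.0031,0.031,0],1]]'
python3 -m pendant '[[[0,0,0],[0.0031,0.031,0],1],[[0,0,0],[0.0031,0.031,0],1],[[0,0,0],[0.0031,0.031,0],1],[[0,0,0],[0.0031,0.031,0],1],[[0,0,0],[0,0,0],1]]'
python3 -m pendant '[[[0,0,0],[0,0,0],1],[[0,0,0],[0,0,0],1]]'
python3 - <<'E'
from ptr import *
im,c=snap("wrist","w11.png"); im=cv2.imread("pics/w11.png"); print(monitor.get_obs()["position"])
h=cv2.cvtColor(im,cv2.COLOR_BGR2HSV)
m=cv2.inRange(h,(100,150,40),(125,255,255))
for k in cv2.findContours(m,0,2)[0]:
    if cv2.contourArea(k)>200: print(cv2.boundingRect(k))
# pucks: saturated green / orange discs
for n,lo,hi in (("green",(60,60,40),(90,255,255)),("orange",(5,120,60),(20,255,200))):
    m=cv2.morphologyEx(cv2.inRange(h,lo,hi),cv2.MORPH_OPEN,np.ones((3,3)))
    for k in cv2.findContours(m,0,2)[0]:
        if cv2.contourArea(k)>300:
            (x,y),r=cv2.minEnclosingCircle(k); print(n,x,y,r,plane("wrist",(x,y),.195))
s,_=snap("scene","s11.png"); s=cv2.imread("pics/s11.png")
m=cv2.inRange(s,(0,0,0),(50,50,50)); m[:200]=0;m[330:]=0;m[:,215:]=0;m[:,:100]=0
for k in cv2.findContours(m,0,2)[0]:
    if cv2.contourArea(k)>300:
        b=cv2.boxPoints(cv2.minAreaRect(k)); print(b.tolist(),[plane("scene",p,.02)[:2] for p in b])
E
```

```text
time_s: 27.98
position: [0.468, 0.0876, 0.0667]
tool_rot: [1.0, 0.025, 0.0, -0.0]
force: [0.0, -0.9, -1.2]
finger_gap: 0.367
finger_force: 0.0
time_s: 28.4
position: [0.4674, 0.0874, 0.1779]
tool_rot: [1.0, 0.025, -0.0, 0.0]
force: [0.6, -0.7, -0.6]
finger_gap: 0.678
finger_force: 0.0
time_s: 28.82
position: [0.482, -0.0058, 0.2373]
tool_rot: [1.0, 0.026, 0.001, -0.0]
force: [1.0, 0.0, -0.4]
finger_gap: 0.991
finger_force: 0.0
time_s: 29.23
position: [0.5003, -0.1339, 0.2367]
tool_rot: [1.0, 0.022, 0.0, 0.001]
force: [-1.2, -0.0, -0.1]
finger_gap: 0.997
finger_force: 0.0
time_s: 29.4
position: [0.5003, -0.1276, 0.2364]
tool_rot: [1.0, 0.026, -0.0, -0.0]
force: [-0.0, 0.3, 0.3]
finger_gap: 0.999
finger_force: 0.0
[ 0.5004 -0.1272  0.2364]
(295, 116, 65, 69)
(303, 8, 67, 79)
green 223.5 453.5 45.8313102722168 [ 0.3258 -0.0549  0.195 ]
green 337.8367919921875 35.334197998046875 23.451587677001953 [ 0.6437 -0.1314  0.195 ]
orange 375.0 450.5 49.42934036254883 [ 0.3403 -0.1833  0.195 ]
orange 513.0 382.5 28.93537139892578 [ 0.4087 -0.2904  0.195 ]
orange 123.5 382.0 28.35940170288086 [0.3924 0.0252 0.195 ]
orange 327.59423828125 150.0392608642578 23.379703521728516 [ 0.5737 -0.1291  0.195 ]
orange 97.5 127.5 28.2932071685791 [0.5885 0.0226 0.195 ]
orange 82.0 13.5 47.94016647338867 [0.6722 0.0438 0.195 ]
[[107.14055633544922, 232.5567626953125], [178.87838745117188, 221.229736328125], [192.47567749023438, 307.345947265625], [120.73785400390625, 318.6729736328125]] [array([ 0.3704, -0.463 ]), array([ 0.3762, -0.2984]), array([ 0.6429, -0.2832]), array([ 0.6333, -0.4218])]
```

```bash
python3 -c "
import cv2
s=cv2.imread('pics/s11.png');cv2.imwrite('pics/s11c.png',cv2.resize(s[190:340,80:420],None,fx=2.3,fy=2.3,interpolation=cv2.INTER_CUBIC))"
```

```text
(no output)
```

View pics/s11c.png

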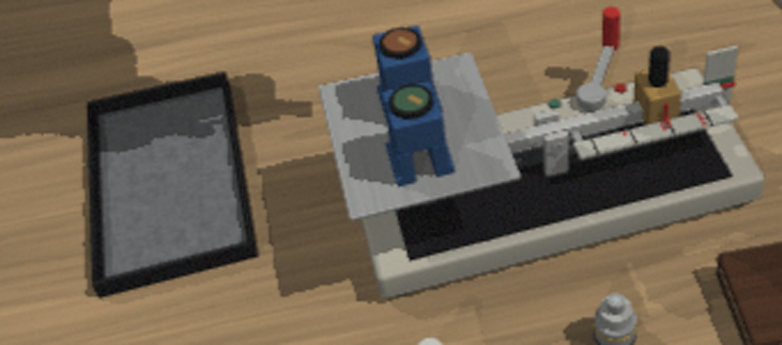

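Run:
```python
from h import *
q=np.array([plane("scene",p,.02) for p in((118.3,233.9),(177.8,222.2),(191.3,300.4),(122.6,317.4))]);print(q,q.mean(0))
```

```text
[[ 0.3822 -0.4374  0.02  ]
 [ 0.379  -0.3011  0.02  ]
 [ 0.6246 -0.2844  0.02  ]
 [ 0.6312 -0.4184  0.02  ]] [ 0.5042 -0.3603  0.02  ]
```

```bash
python3 -m pendant '[[[0,0,0],[0.025,0.002,0],1],[[0,0,0],[0.025,0.002,0],1],[[0,0,0],[0.0243,0.0017,0],1],[[0,0,0],[0,0,0],1],[[0,0,0],[0,0,0.03],1]]' 30
python3 -m pendant '[[[0,0,0],[0,0,0.025],1],[[0,0,0],[0,0,0.02],1],[[0,0,0],[0,0,0],1],[[0,0,0],[0,0,0],1],[[0,0,0],[0,0,0],-1]]'
python3 -m pendant '[[[0,0,0],[0,0,0],-1],[[0,0,0],[0,0,0],-1],[[0,0,0],[0,0,0],-1],[[0,0,0],[0,0,0],-1],[[0,0,0],[0,0,0],-1]]'
python3 -m pendant '[[[0,0,0],[0,0,0],-1],[[0,0,0],[0,0,0],-1],[[0,0,0],[0,0,0],-1],[[0,0,0],[0,0,0],-1],[[0,0,0],[0,0,0],-1]]'
```

```text
time_s: 29.92
position: [0.578, -0.1294, 0.2101]
tool_rot: [1.0, 0.026, 0.003, 0.001]
force: [0.7, -0.0, 1.1]
finger_gap: 0.997
finger_force: 0.0
time_s: 30.33
position: [0.5754, -0.1298, 0.1629]
tool_rot: [1.0, 0.026, 0.001, 0.0]
force: [0.7, 0.7, 0.4]
finger_gap: 0.958
finger_force: 0.0
time_s: 30.75
position: [0.5749, -0.1301, 0.1618]
tool_rot: [1.0, 0.025, 0.0, 0.0]
force: [-0.7, 0.7, 0.5]
finger_gap: 0.609
finger_force: 0.0
time_s: 31.17
position: [0.5748, -0.13, 0.1615]
tool_rot: [1.0, 0.025, -0.0, 0.0]
force: [-0.8, -0.1, 1.4]
finger_gap: 0.426
finger_force: 30.0
```

```bash
python3 -m pendant '[[[0,0,0],[0,0,-0.015],-1],[[0,0,0],[0,0,-0.025],-1],[[0,0,0],[0,0,-0.025],-1],[[0,0,0],[-0.0152,0.0283,0],-1],[[0,0,0],[-0.0152,0.0283,0],-1]]'
python3 -m pendant '[[[0,0,0],[-0.0152,0.0283,0],-1],[[0,0,0],[-0.0152,0.0283,0],-1],[[0,0,0],[-0.0152,0.0283,0],-1],[[0,0,0],[-0.0152,0.0283,0],-1],[[0,0,0],[-0.0152,0.0283,0],-1]]'
python3 -m pendant '[[[0,0,0],[-0.0152,0.0283,0],-1],[[0,0,0],[0,0,0],-1],[[0,0,0],[0,0,0.03],-1],[[0,0,0],[0,0,0.03],-1],[[0,0,0],[0,0,0.03],-1]]'
python3 -m pendant '[[[0,0,0],[0,0,0.03],-1],[[0,0,0],[0,0,0.03],-1],[[0,0,0],[0,0,0.015],-1],[[0,0,0],[0,0,0],-1],[[0,0,0],[0,0,0],-1]]'
```

```text
time_s: 31.58
position: [0.5481, -0.1876, 0.2276]
tool_rot: [1.0, 0.027, 0.001, 0.0]
force: [-0.7, -0.1, -2.7]
finger_gap: 0.424
finger_force: 30.0
time_s: 32.0
position: [0.4776, -0.3345, 0.2264]
tool_rot: [1.0, 0.025, -0.0, -0.0]
force: [1.0, -0.0, -0.5]
finger_gap: 0.425
finger_force: 30.0
time_s: 32.42
position: [0.4649, -0.3623, 0.1355]
tool_rot: [1.0, 0.025, 0.0, 0.0]
force: [0.1, -0.5, -1.6]
finger_gap: 0.427
finger_force: 30.0
time_s: 32.83
position: [0.4646, -0.3622, 0.0613]
tool_rot: [1.0, 0.025, -0.001, -0.0]
force: [1.6, 0.1, -1.0]
finger_gap: 0.42
finger_force: 30.0
```

```bash
python3 -m pendant '[[[0,0,0],[0,0,0.01],-1],[[0,0,0],[0,0,0.006],-1],[[0,0,0],[0,0,0.0015],-1],[[0,0,0],[0,0,0],-1]]'
python3 -m pendant '[[[0,0,0],[0,0,0.001],-1],[[0,0,0],[0,0,0],-1],[[0,0,0],[0,0,0],-1]]'
python3 -m pendant '[[[0,0,0],[0,0,0.001],-1],[[0,0,0],[0,0,0],-1],[[0,0,0],[0,0,0],-1]]'
```

```text
time_s: 33.17
position: [0.4648, -0.3622, 0.0439]
tool_rot: [1.0, 0.025, -0.0, -0.0]
force: [-0.8, 0.5, -1.4]
finger_gap: 0.424
finger_force: 30.0
time_s: 33.42
position: [0.465, -0.3624, 0.0432]
tool_rot: [1.0, 0.025, 0.0, 0.0]
force: [-0.3, 0.3, -1.6]
finger_gap: 0.426
finger_force: 30.0
time_s: 33.67
position: [0.4652, -0.3624, 0.0428]
tool_rot: [1.0, 0.025, 0.0, 0.0]
force: [-3.1, 3.7, 11.2]
finger_gap: 0.427
finger_force: 30.0
```

```bash
python3 -m pendant '[[[0,0,0],[0,0,-0.0015],0.6],[[0,0,0],[0,0,0],1],[[0,0,0],[0,0,0],1],[[0,0,0],[0,0,0],1],[[0,0,0],[0,0,0],1]]'
python3 -m pendant '[[[0,0,0],[0,0,-0.02],1],[[0,0,0],[0,0,-0.033],1],[[0,0,0],[0,0,-0.033],1],[[0,0,0],[0,0,-0.033],1],[[0,0,0],[0,0,-0.033],1]]'
python3 -m pendant '[[[0,0,0],[0,0,-0.033],1],[[0,0,0],[0,0,-0.01],1],[[0,0,0],[0.0212,-0.0246,0],1],[[0,0,0],[0.0212,-0.0246,0],1],[[0,0,0],[0.0212,-0.0246,0],1]]'
python3 -m pendant '[[[0,0,0],[0.0212,-0.0246,0],1],[[0,0,0],[0.0212,-0.0246,0],1],[[0,0,0],[0.0212,-0.0246,0],1],[[0,0,0],[0.0212,-0.0246,0],1],[[0,0,0],[0.0212,-0.0246,0],1]]'
python3 -m pendant '[[[0,0,0],[0.0212,-0.0246,0],1],[[0,0,0],[0,0,0],1],[[0,0,0],[0,0,0],1],[[0,0,0],[0,0,0],1]]'
```

```text
time_s: 34.08
position: [0.4648, -0.3623, 0.0434]
tool_rot: [1.0, 0.025, -0.0, 0.0]
force: [-0.6, -0.3, 0.8]
finger_gap: 0.74
finger_force: 0.0
time_s: 34.5
position: [0.4645, -0.3622, 0.197]
tool_rot: [1.0, 0.025, -0.0, 0.0]
force: [-0.4, -0.2, 0.4]
finger_gap: 1.001
finger_force: 0.0
time_s: 34.92
position: [0.5251, -0.2845, 0.2385]
tool_rot: [1.0, 0.025, 0.0, 0.0]
force: [0.2, -0.4, -0.1]
finger_gap: 0.999
finger_force: 0.0
time_s: 35.33
position: [0.625, -0.1557, 0.2381]
tool_rot: [1.0, 0.025, -0.0, -0.0]
force: [-0.5, 0.4, 0.1]
finger_gap: 1.002
finger_force: 0.0
time_s: 35.67
position: [0.6439, -0.132, 0.238]
tool_rot: [1.0, 0.025, -0.0, 0.0]
force: [-0.2, -0.4, -0.3]
finger_gap: 0.999
finger_force: 0.0
```

```bash
python3 -m pendant '[[[0,0,0],[0.0005,0,0.03],1],[[0,0,0],[0,0,0.03],1],[[0,0,0],[0,0,0.017],1],[[0,0,0],[0,0,0],1],[[0,0,0],[0,0,0],-1]]'
python3 -m pendant '[[[0,0,0],[0,0,0],-1],[[0,0,0],[0,0,0],-1],[[0,0,0],[0,0,0],-1],[[0,0,0],[0,0,0],-1],[[0,0,0],[0,0,0],-1]]'
python3 -m pendant '[[[0,0,0],[0,0,0],-1],[[0,0,0],[0,0,0],-1],[[0,0,0],[0,0,0],-1],[[0,0,0],[0,0,0],-1],[[0,0,0],[0,0,0],-1]]'
python3 - <<'E'
from h import *
snap("scene","s12.png");s=cv2.imread("pics/s12.png")
m=cv2.inRange(s,(0,0,0),(50,50,50)); m[:200]=0;m[330:]=0;m[:,215:]=0;m[:,:90]=0
for k in cv2.findContours(m,0,2)[0]:
    if cv2.contourArea(k)>300: print(cv2.boundingRect(k))
s=cv2.imread("pics/s11.png")
m=cv2.inRange(s,(0,0,0),(50,50,50)); m[:200]=0;m[330:]=0;m[:,215:]=0;m[:,:90]=0
for k in cv2.findContours(m,0,2)[0]:
    if cv2.contourArea(k)>300: print(cv2.boundingRect(k))
E
```

```text
time_s: 36.08
position: [0.6441, -0.1326, 0.1615]
tool_rot: [1.0, 0.025, -0.001, 0.0]
force: [-0.6, -0.1, 1.4]
finger_gap: 0.96
finger_force: 0.0
time_s: 36.5
position: [0.6449, -0.1315, 0.162]
tool_rot: [1.0, 0.025, 0.0, 0.0]
force: [-0.6, -0.9, -2.0]
finger_gap: 0.611
finger_force: 0.0
time_s: 36.92
position: [0.6447, -0.1315, 0.1615]
tool_rot: [1.0, 0.025, -0.0, 0.0]
force: [-0.4, 0.0, 0.9]
finger_gap: 0.427
finger_force: 30.0
(118, 222, 74, 97)
(118, 222, 74, 97)
```

```bash
python3 -m pendant '[[[0,0,0],[0,0,-0.015],-1],[[0,0,0],[0,0,-0.025],-1],[[0,0,0],[0,0,-0.025],-1],[[0,0,0],[-0.0139,0.0277,0],-1],[[0,0,0],[-0.0139,0.0277,0],-1]]'
python3 -m pendant '[[[0,0,0],[-0.0139,0.0277,0],-1],[[0,0,0],[-0.0139,0.0277,0],-1],[[0,0,0],[-0.0139,0.0277,0],-1],[[0,0,0],[-0.0139,0.0277,0],-1],[[0,0,0],[-0.0139,0.0277,0],-1]]'
python3 -m pendant '[[[0,0,0],[-0.0139,0.0277,0],-1],[[0,0,0],[0,0,0],-1],[[0,0,0],[0,0,0.03],-1],[[0,0,0],[0,0,0.03],-1],[[0,0,0],[0,0,0.03],-1]]'
python3 -m pendant '[[[0,0,0],[0,0,0.03],-1],[[0,0,0],[0,0,0.03],-1],[[0,0,0],[0,0,0.015],-1],[[0,0,0],[0,0,0],-1],[[0,0,0],[0,0,0],-1]]'
python3 -m pendant '[[[0,0,0],[0,0,0.01],-1],[[0,0,0],[0,0,0.006],-1],[[0,0,0],[0,0,0.0015],-1],[[0,0,0],[0,0,0],-1]]'
python3 -m pendant '[[[0,0,0],[0,0,0.001],-1],[[0,0,0],[0,0,0],-1],[[0,0,0],[0,0,0],-1]]'
```

```text
time_s: 37.38
position: [0.6205, -0.1874, 0.2277]
tool_rot: [1.0, 0.027, 0.001, -0.0]
force: [0.2, -0.4, -3.0]
finger_gap: 0.421
finger_force: 30.0
time_s: 37.8
position: [0.5565, -0.3313, 0.2263]
tool_rot: [1.0, 0.025, -0.0, -0.0]
force: [0.2, 0.4, -1.0]
finger_gap: 0.422
finger_force: 30.0
time_s: 38.22
position: [0.5449, -0.3584, 0.1355]
tool_rot: [1.0, 0.025, 0.0, 0.0]
force: [0.2, -0.6, -1.8]
finger_gap: 0.423
finger_force: 30.0
time_s: 38.63
position: [0.5447, -0.3583, 0.0613]
tool_rot: [1.0, 0.025, -0.001, -0.0]
force: [-0.6, -0.1, -0.2]
finger_gap: 0.424
finger_force: 30.0
time_s: 38.97
position: [0.5448, -0.3584, 0.0439]
tool_rot: [1.0, 0.025, -0.0, -0.0]
force: [0.2, 0.3, -1.8]
finger_gap: 0.425
finger_force: 30.0
time_s: 39.22
position: [0.545, -0.3585, 0.0433]
tool_rot: [1.0, 0.025, 0.0, 0.0]
force: [-0.8, 0.2, -1.2]
finger_gap: 0.421
finger_force: 30.0
```

```bash
python3 -m pendant '[[[0,0,0],[0,0,0.001],-1],[[0,0,0],[0,0,0],-1],[[0,0,0],[0,0,0],-1]]'
python3 -m pendant '[[[0,0,0],[0,0,-0.0015],0.6],[[0,0,0],[0,0,0],1],[[0,0,0],[0,0,0],1],[[0,0,0],[0,0,0],1],[[0,0,0],[0,0,0],1]]'
python3 -m pendant '[[[0,0,0],[0,0,-0.02],1],[[0,0,0],[0,0,-0.033],1],[[0,0,0],[0,0,-0.033],1],[[0,0,0],[0,0,-0.033],1],[[0,0,0],[0,0,-0.033],1]]'
python3 -m pendant '[[[0,0,0],[0,0,-0.033],1],[[0,0,0],[0,0,-0.01],0],[[0,0,0],[0.0052,-0.0319,0],0],[[0,0,0],[0.0052,-0.0319,0],0],[[0,0,0],[0.0052,-0.0319,0],0]]'
python3 -m pendant '[[[0,0,0],[0.0052,-0.0319,0],0],[[0,0,0],[0.0052,-0.0319,0],0],[[0,0,0],[0.0052,-0.0319,0],0],[[0,0,0],[0.0052,-0.0319,0],0],[[0,0,0],[0.0052,-0.0319,0],0]]'
python3 -m pendant '[[[0,0,0],[0.0052,-0.0319,0],0],[[0,0,0],[0.0052,-0.0319,0],0],[[0,0,0],[0.0052,-0.0319,0],0],[[0,0,0],[0.0052,-0.0319,0],0],[[0,0,0],[0.0052,-0.0319,0],0]]'
python3 -m pendant '[[[0,0,0],[0.0052,-0.0319,0],0],[[0,0,0],[0,0,0],0],[[0,0,0],[0,0,0],0],[[0,0,0],[0,0,0],0]]' 20
python3 - <<'E'
from h import *
o=monitor.get_obs();print(o["position"])
snap("scene","s13.png");s=cv2.imread("pics/s13.png");h=cv2.cvtColor(s,cv2.COLOR_BGR2HSV)
m=cv2.inRange(h,(100,150,40),(125,255,255)); m[340:]=0;m[:190]=0;m[:,420:]=0
for k in cv2.findContours(m,0,2)[0]:
    if cv2.contourArea(k)>60: print(cv2.boundingRect(k))
c=viewer.calibration("scene");K,V=c["mtx"],c["view"]
for P in ((.465,-.362,.071),(.465,-.362,.005),(.545,-.358,.071),(.545,-.358,.005)):
    q=(V[:3,:3]@np.array(P)+V[:3,3])*[1,-1,-1]; u=K@q; print(u[:2]/u[2])
E
```

```text
time_s: 39.47
position: [0.545, -0.3586, 0.0421]
tool_rot: [1.0, 0.025, 0.0, 0.0]
force: [0.3, -1.0, -0.0]
finger_gap: 0.421
finger_force: 30.0
time_s: 39.88
position: [0.5449, -0.3584, 0.0435]
tool_rot: [1.0, 0.025, -0.0, 0.0]
force: [-0.3, -0.1, -0.0]
finger_gap: 0.742
finger_force: 0.0
time_s: 40.3
position: [0.5446, -0.3584, 0.1971]
tool_rot: [1.0, 0.025, -0.0, 0.0]
force: [0.2, -0.0, -0.4]
finger_gap: 0.999
finger_force: 0.0
time_s: 40.72
position: [0.5554, -0.2611, 0.2383]
tool_rot: [1.0, 0.025, -0.0, 0.0]
force: [0.3, -0.1, -0.3]
finger_gap: 0.751
finger_force: 0.0
time_s: 41.13
position: [0.5733, -0.0999, 0.2383]
tool_rot: [1.0, 0.025, -0.0, -0.0]
force: [0.3, -0.0, 0.8]
finger_gap: 0.5
finger_force: 0.0
time_s: 41.55
position: [0.5912, 0.0607, 0.2383]
tool_rot: [1.0, 0.025, -0.0, -0.0]
force: [0.5, 0.1, -0.2]
finger_gap: 0.499
finger_force: 0.0
time_s: 41.88
position: [0.5948, 0.0906, 0.2382]
tool_rot: [1.0, 0.025, -0.0, 0.0]
force: [-0.6, 0.0, 0.0]
finger_gap: 0.499
finger_force: 0.0
[0.5948 0.0906 0.2382]
[145.2536 236.3593]
[153.481  257.0979]
[147.0484 262.5928]
[155.6404 283.2359]
```

Run:
```python
from h import *
for f in("s11","s13"):
    s=cv2.imread(f"pics/{f}.png");h=cv2.cvtColor(s,cv2.COLOR_BGR2HSV)
    m=cv2.inRange(h,(95,120,30),(130,255,255))
    print(f,[cv2.boundingRect(k)+(cv2.contourArea(k),) for k in cv2.findContours(m,0,2)[0] if cv2.contourArea(k)>40])
    print(h[240:300:6,152].tolist())
```

```text
s11 [(150, 382, 156, 98, 109.5), (243, 205, 34, 66, 1091.5)]
[[90, 8, 66], [90, 4, 66], [90, 5, 105], [90, 10, 101], [90, 2, 104], [98, 10, 103], [105, 5, 106], [105, 5, 104], [90, 3, 102], [90, 5, 104]]
s13 [(150, 382, 156, 98, 108.5), (137, 230, 30, 65, 868.0)]
[[107, 151, 103], [107, 141, 78], [106, 152, 74], [109, 61, 46], [69, 54, 61], [107, 151, 118], [107, 150, 75], [110, 41, 56], [105, 51, 50], [120, 8, 94]]
```

```bash
python3 -m pendant '[[[0,0,0],[0.0005,-0.0005,0.033],0],[[0,0,0],[0,0,0.033],0],[[0,0,0],[0,0,0.03],0],[[0,0,0],[0,0,0.0225],0],[[0,0,0],[0,0,0],0]]' 20
python3 -m pendant '[[[0,0,0],[0,0,0],-1],[[0,0,0],[0,0,0],-1],[[0,0,0],[0,0,0],-1],[[0,0,0],[0,0,0],-1],[[0,0,0],[0,0,0],-1]]'
python3 -m pendant '[[[0,0,0],[0,0,0],-1],[[0,0,0],[0,0,0],-1]]'
python3 -m pendant '[[[0,0,0],[0,0.014,0],-1],[[0,0,0],[0,0.014,0],-1],[[0,0,0],[0,0.014,0],-1],[[0,0,0],[0,0.014,0],-1],[[0,0,0],[0,0.01,0],-1]]'
python3 -m pendant '[[[0,0,0],[0,0.003,0],-1],[[0,0,0],[0,0.001,0],-1],[[0,0,0],[0,0,0],-1],[[0,0,0],[0,0,0],-1]]'
```

```text
time_s: 42.35
position: [0.593, 0.09, 0.1158]
tool_rot: [1.0, 0.025, -0.003, 0.001]
force: [-1.0, -0.2, -0.2]
finger_gap: 0.5
finger_force: 0.0
time_s: 42.77
position: [0.5959, 0.0918, 0.1211]
tool_rot: [1.0, 0.025, 0.001, -0.0]
force: [1.0, 0.8, 2.9]
finger_gap: 0.183
finger_force: 20.1
time_s: 42.93
position: [0.5959, 0.0919, 0.1208]
tool_rot: [1.0, 0.025, 0.001, -0.0]
force: [0.6, 2.1, 6.7]
finger_gap: 0.187
finger_force: 20.0
time_s: 43.35
position: [0.5996, 0.0249, 0.1214]
tool_rot: [1.0, 0.025, 0.001, -0.0]
force: [-1.9, 1.3, 14.8]
finger_gap: 0.186
finger_force: 20.0
time_s: 43.68
position: [0.5998, 0.0215, 0.1213]
tool_rot: [1.0, 0.025, 0.001, 0.0]
force: [-2.4, -2.5, 14.6]
finger_gap: 0.187
finger_force: 20.0
```

```bash
python3 -m pendant '[[[0,0,0],[0,0.001,0],-1],[[0,0,0],[0,0,0],-1],[[0,0,0],[0,0,0],-1]]'
python3 -m pendant '[[[0,0,0],[0,0.001,0],-1],[[0,0,0],[0,0,0],-1],[[0,0,0],[0,0,0],-1]]'
```

```text
time_s: 43.93
position: [0.5998, 0.0209, 0.1213]
tool_rot: [1.0, 0.025, 0.001, -0.0]
force: [-2.5, -0.3, 15.1]
finger_gap: 0.186
finger_force: 20.0
time_s: 44.18
position: [0.5998, 0.0202, 0.1214]
tool_rot: [1.0, 0.026, 0.001, -0.0]
force: [-3.4, 0.2, 15.9]
finger_gap: 0.186
finger_force: 20.0
```

```bash
python3 -m pendant '[[[0,0,0],[0,0.001,0],-1],[[0,0,0],[0,0,0],-1],[[0,0,0],[0,0,0],-1]]'
python3 -m pendant '[[[0,0,0],[0,0.001,0],-1],[[0,0,0],[0,0,0],-1],[[0,0,0],[0,0,0],-1]]'
```

```text
time_s: 44.43
position: [0.5998, 0.02, 0.1214]
tool_rot: [1.0, 0.026, 0.001, -0.001]
force: [-2.6, 5.5, 15.8]
finger_gap: 0.185
finger_force: 20.0
time_s: 44.68
position: [0.5999, 0.0199, 0.1214]
tool_rot: [1.0, 0.026, 0.001, -0.001]
force: [-4.0, 8.4, 16.1]
finger_gap: 0.186
finger_force: 20.0
```

```bash
python3 -m pendant '[[[0,0,0],[0,-0.0015,0],-1],[[0,0,0],[0,0,0],0],[[0,0,0],[0,0,0],0],[[0,0,0],[0,0,0],0],[[0,0,0],[0,0,0],0]]'
python3 -m pendant '[[[0,0,0],[0,0,0],0],[[0,0,0],[0,0,-0.02],0],[[0,0,0],[0,0,-0.03],0],[[0,0,0],[0,0,-0.03],0],[[0,0,0],[-0.02,0,-0.03],0]]'
python3 -m pendant '[[[0,0,0],[-0.03,0,0],0],[[0,0,0],[-0.03,0,0],0],[[0,0,0],[0,0,0],0],[[0,0,0],[0,0,0],0],[[0,0,0],[0,0,0],0]]'
python3 - <<'E'
from h import *
snap("wrist","w14.png");im=cv2.imread("pics/w14.png");print(monitor.get_obs()["position"])
m=cv2.inRange(cv2.cvtColor(im,cv2.COLOR_BGR2HSV),(0,130,70),(8,255,255))|cv2.inRange(cv2.cvtColor(im,cv2.COLOR_BGR2HSV),(172,130,70),(180,255,255))
for q in cv2.findContours(m,0,2)[0]:
    b=cv2.boundingRect(q)
    if b[2]*b[3]>=6: print(b,plane("wrist",(b[0]+b[2]/2-.5,b[1]+b[3]/2-.5),.085))
s,_=snap("scene","s14.png")
for f in ("s11","s14"):
    x=cv2.cvtColor(cv2.imread(f"pics/{f}.png"),cv2.COLOR_BGR2HSV)[190:250,300:410]
    m=cv2.inRange(x,(0,130,70),(8,255,255)); print(f,[cv2.boundingRect(k) for k in cv2.findContours(m,0,2)[0] if cv2.contourArea(k)>4])
E
```

```text
time_s: 45.1
position: [0.5989, 0.0193, 0.1198]
tool_rot: [1.0, 0.025, -0.0, 0.0]
force: [0.6, -0.8, -0.1]
finger_gap: 0.433
finger_force: 0.0
time_s: 45.52
position: [0.5804, 0.0184, 0.2308]
tool_rot: [1.0, 0.025, 0.0, 0.0]
force: [1.1, 0.2, 0.9]
finger_gap: 0.498
finger_force: 0.0
time_s: 45.93
position: [0.5196, 0.0154, 0.2301]
tool_rot: [1.0, 0.025, 0.0, -0.0]
force: [0.3, 0.7, 0.4]
finger_gap: 0.497
finger_force: 0.0
[0.5198 0.0154 0.2299]
(231, 262, 25, 31) [0.4717 0.0836 0.085 ]
(251, 209, 10, 10) [0.5328 0.0719 0.085 ]
(156, 153, 20, 4) [0.5849 0.1579 0.085 ]
(202, 115, 3, 3) [0.6193 0.122  0.085 ]
(241, 112, 4, 4) [0.6212 0.086  0.085 ]
(282, 111, 3, 3) [0.6231 0.0507 0.085 ]
(202, 109, 3, 3) [0.6247 0.1223 0.085 ]
(241, 106, 3, 4) [0.6266 0.0867 0.085 ]
(316, 104, 5, 13) [0.626  0.0208 0.085 ]
(202, 103, 3, 3) [0.6302 0.1225 0.085 ]
s11 [(68, 45, 3, 9), (47, 36, 5, 4), (94, 35, 6, 3), (42, 3, 8, 19)]
s14 [(36, 53, 2, 7), (94, 36, 6, 3), (47, 36, 5, 4), (42, 3, 8, 19)]
```

```bash
python3 -c "
from station import env
print(env.hand_in())"
```

```text
the job is handed in; nothing more can be done
None
```

The job is handed in. The two carriers on the rack (300 g) were weighed with the poise set at the 300 g mark and the beam floating near level in the green band. The balance is locked again, both carriers stand in the tray, which had been knocked aside and was found again first, and the poise is back at its zero mark.

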